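# Set a reworked board to cool on the domed tin

### The job

Stand the steel tin in the middle of the round cork pad in front of the fan. Then take the larger circuit board off its sloping rest and balance it, components up and level, on the tin's domed cap so that it rests on nothing else. Last, press the fan's treadle switch right down to its stop and let it come back up, leaving the board balanced and the other things on the bench where they were.

Things in the scene. Friction and masses are not known exactly. Their poses are not given: they have to be found in the camera images.
- fan: White square bench fan, fixed, 104 mm wide and 108 mm high, with a round brown cork pad (84 mm across, 3 mm thick) in front of it on the bench. Origin: on the bench under the pad's centre; the pad's top is at z 3 mm. x points from the pad to the fan, whose front face is 95 mm from the pad's centre and which is 40 mm deep; y is along its face.
- tin: Loose round stainless tin, upright, 54 mm across and 69 mm high, about 0.2 kg. The lower 60 mm is a straight wall, 53 to 54 mm across; the twist cap (closed, stays on) ends in a dome of 45 mm radius that rises the last 9 mm. Origin: centre of the underside; z up.
- tin_top (a point): Highest point of the tin's dome, 69 mm above its underside.
- board: Larger circuit board, loose, 0.05 kg: stiff green plate 90 (x) by 64 (y) by 4 mm, flat below; white connectors (36 mm wide, tops 13 mm above the underside) near both short ends, low parts between. Origin: centre of the underside, mass centred over it; z: normal, component side. Starts on the sloping rest, x up the slope, its long edges 14 mm beyond the rest on either side.
- rest: Fixed sloping rest of black plastic on a steel foot (110 by 70 mm, 8 mm high). Its plate is 36 mm wide, sloped 35 degrees, rising along the rest's x, with a lip 7 mm high above the board's underside at the low end. Origin: on the bench under the middle of the board; the underside of the board's middle lies 65 mm above it.
- pedal_base: Fan's treadle switch, fixed: black base 135 mm (x) by 74 mm (y), 12 mm high; above it a ribbed dark steel plate 50 mm wide, 115 mm long, hinged at the +x end (hinge line at x = 55 mm, 24 mm above the bench); its -x end stands up and is pressed down. Origin: centre of the base's underside.
- pedal (a joint): Angle of the treadle plate, rad: 0 = up (rest), 0.26 = fully down at its stop. A spring returns it; pressed at pedal_press it needs about 3 N to start and 9 N at the stop.
- pedal_press (a point): Point on the plate's upper face, 92 mm from the hinge line, where it is pressed; about 54 mm above the bench when up and 23 mm lower (and a little further from the hinge) when fully down.
- pump: Bystander: yellow plastic desoldering pump, 175 mm long, 21 mm high, lying on the bench. Origin: on the bench under its barrel; x along it. A fixed beige soldering station (109 mm high) stands further left, out of the way.
- small_board: Bystander: smaller circuit board, 45 by 34 mm, lying flat on the bench. Origin: centre of its underside.
- sleeve: Bystander: black iron sleeve, a tube 32 mm across and 55 mm high, standing on the bench. Origin: centre of its underside.
There are look-alikes about, which are no part of the job. What is shaped like the fan but blue or orange is not meant. Leave any orange or red look-alike of the tin alone.

How it is judged (in metres and radians):
On the way, in this order (a step that is already met when the one before it is completed fails the run):
1. the tin stands upright on the cork pad, within 15 mm of its middle, let go (horizontal distance between tin and fan below 0.015 m and angle between tin's own z axis and vertical below 0.06 rad and height (world z) of tin below 0.007 m and contact force between the fingers and tin below 0.1 N), for 0.2 s.
2. the board is held in the gripper, clear of its rest (contact force between the fingers and board above 0.5 N and contact force between board and rest below 0.05 N and distance between board and rest above 0.085 m), for 0.1 s.
3. the board is balanced on the dome, components up, within 8 degrees of level, touched by nothing else (contact force between board and tin above 0.1 N and angle between board's own z axis and vertical below 0.14 rad and distance between board and tin_top below 0.012 m and contact force between the fingers and board below 0.05 N and contact force between board and fan below 0.02 N and linear speed of board below 0.03 m/s), for 0.4 s.
4. the treadle is pressed down to its stop while the board stays balanced (value of joint pedal above 0.235 rad and contact force between board and tin above 0.1 N and angle between board's own z axis and vertical below 0.14 rad), for 0.15 s.
At the end, for the whole second after the job is handed in: The treadle is back up (under 0.03 rad); the tin stands upright on the cork pad, its axis within 15 mm of the pad's middle; the board lies still on the tin's dome alone, components up, within 8 degrees (0.14 rad) of level, the middle of its underside within 12 mm of the dome's top (value of joint pedal below 0.03 rad and horizontal distance between tin and fan below 0.015 m and angle between tin's own z axis and vertical below 0.06 rad and height (world z) of tin below 0.007 m and contact force between board and tin above 0.1 N and angle between board's own z axis and vertical below 0.14 rad and distance between board and tin_top below 0.012 m and contact force between board and fan below 0.02 N and linear speed of each of board, tin below 0.02 m/s); the robot touches nothing.
It fails at once if the desoldering pump is moved more than 20 mm (distance of pump from where it was at the start of the episode above 0.02 m).
It fails at once if the smaller board is moved more than 20 mm (distance of small_board from where it was at the start of the episode above 0.02 m).
It fails at once if the sleeve is moved more than 20 mm or knocked over (distance of sleeve from where it was at the start of the episode above 0.02 m or angle between sleeve's own z axis and vertical above 0.3 rad).
It also fails if it takes over 72 s, if anything falls off the work surface, if the arm or the gripper's body presses on something with over 40 N, if the wrist force passes 120 N, or if a joint passes its speed limit or range.

### The arm

A 6-joint arm with a two-finger parallel gripper is mounted at the origin on the work surface. World frame = base frame: x ahead of the robot, y to its left, z up, the work surface at z = 0. Lengths are in mm, angles in rad, forces in N, time in s.
With the tool pointing down it reaches from about 375 to 750 mm from the base axis. Payload 9 kg.
Tool frame: the origin (TCP) lies between the finger pads; the fingertips stand arm.tips_ahead ahead of it and the grasp point (between the pads) lies 6 mm ahead of it (arm.tips_ahead is the distance from the TCP to the fingertips, in mm); z points along the fingers, y is the line along which they close (so a half turn about z gives the same grasp; the last joint's range is limited). The gripper opens to 85 mm and grips with 20 to 120 N. Pads are 22 mm wide; open, the fingers measure 114 mm over their backs; the gripper's body (76 mm by 85 mm) begins 54 mm behind the grasp point. The pads swing forward as they close: fully open they stand 13 mm farther back than shut.
Start: joints at [-1.477, 0.104, 0.097, 1.564, 0, 1.353], TCP at [184.073, -571.096, 256.331] pointing down, gripper open.
Joint ranges: [-2.99, 2.99], [-0.84, 1.86], [-1.1, 1.16], [-1.84, 2.11], [-1.51, 1.56], [-3.14, 3.14]. Speed limits (rad/s): [2.22, 2.22, 2.57, 3.14, 3.14, 3.14].

### API

Orientations are given as a unit quaternion [w, x, y, z].
In Python, from bench import arm, grab_frame gives the robot as it stands.
- The arm moves only by the tool carry_out, never from a script. Its argument "motion" is a list of rows, each an object with "linear": the shift along the tool's x, y, z as a fraction of full scale, a list of three; "twist": the turn, a rotation vector about the tool's x, y, z as a fraction of full scale, a list of three; "gripper": the finger opening in mm, from 0 to 85.4. A call has 1 to 5 rows; each row shifts and turns the commanded pose from where the row before left it, along the tool's axes as they then stand; what a row does not reach is not made up. Full scale, the value 1, is 50 mm for a shift and 0.1 rad for a turn. A row lasts 1/12 s, in which the tool goes at most 41.7 mm and 7.16 degrees, less where a joint would pass 70% of its speed; a pose out of reach is approached as far as the arm can. A call with a number of a shift or a turn outside -1 to 1 is refused whole. A call with a gripper value outside its range is refused whole. The fingers move at their own pace and stop on an object; "newtons" is the grip in N (left out, the last holds). Time passes only in rows, so rows that do not move let the fingers close. It gives the time, the measured TCP pose, the force, the opening and the grip force at its end, in the units of the state.
- arm.get_state(): the state, without advancing time (a new reading comes with each control period).
- grab_frame(name): name is "scene" or "top"; returns a dict with "img" (400x640x3 uint8, red, green, blue), "intrinsics" (3x3 intrinsics, pixels), "view" (4x4, takes a point from world to camera coordinates). Camera axes: x right, y down, z forward; pixel columns grow to the right and rows downward; lengths in mm; the calibration is good to about 2 mm. A picture is of the moment at which its call begins. There is no depth.
- arm.sign_off(): hands the job in; it is judged then, once.
The state is a dict: "clock": time; "qpos": joint angles; "joint_velocities": joint speeds; "tau": joint torques, N m; "tool_pos": TCP position; "eef_rot": TCP orientation; "ft_force": force on the tool from outside, world axes, zero at the start; "torque": the same for the moment, N m; "opening": finger opening in mm; "grip_force": force on a finger pad.
Only numpy, scipy, OpenCV 4.12 (cv2) and the standard library are available. Lean on these libraries where they do the work, as an engineer would, in place of code of your own. Each camera call takes 0.05 s, during which the arm holds its last target. There are 200 camera calls.

## Working session

There is one attempt and no reset: what is moved stays moved. The work goes in short steps, Python scripts to look and compute and a tool call to move; the robot and the scene stay as the last step left them, time stands still between calls to the robot, and variables do not carry over. Pictures are saved under pics/ and viewed, at most 10 in all, crops included, and the job is handed in when it is done.

Besides the shell and the picture viewer there is one more tool, called after ">>>" as name(argument=value, ...), one argument or row to a line, values as JSON. carry_out: Moves the arm, as the interface text tells. Shift numbers are shares of 50 mm and turn numbers shares of 0.1 rad, none past 1 either way. Its arguments: {"type":"object","properties":{"motion":{"type":"array","items":{"type":"object","properties":{"linear":{"type":"array","items":{"type":"number"}},"twist":{"type":"array","items":{"type":"number"}},"gripper":{"type":"number"}}}},"newtons":{"type":"number"}},"required":["motion"]}

```bash
ls; mkdir -p pics; python3 - <<'E'
from bench import arm, grab_frame
import cv2,numpy as np
print(arm.get_state(), arm.tips_ahead)
for n in("scene","top"):
    f=grab_frame(n); cv2.imwrite(f"pics/{n}0.png",f["img"][:,:,::-1]); np.savez(f"pics/{n}0.npz",**f)
    print(n,f["intrinsics"],f["view"])
E
```

```text
pics
{'clock': 0.0, 'qpos': array([-1.47668442e+00,  1.04708015e-01,  9.64681062e-02,  1.56391557e+00,
        2.53558799e-05,  1.35312487e+00]), 'joint_velocities': array([ 0.0007535 ,  0.00133974, -0.00062193,  0.00018302,  0.00057182,
       -0.00072601]), 'tau': array([ 1.68276474e-04, -5.56927478e+01,  5.03651655e+01,  1.66873547e-02,
       -3.35057630e-04, -9.06495359e-06]), 'tool_pos': array([ 184.05673847, -570.75072687,  255.51657008]), 'eef_rot': array([-6.77494768e-04,  9.87873253e-01,  1.55260988e-01,  5.46109770e-05]), 'ft_force': array([-0.15976523, -0.35295523, -0.08970272]), 'torque': array([-0.01791586,  0.00912925,  0.02323488]), 'grip_force': 0.0, 'opening': 85.30637889835054} 25.0
scene [[411.54003033   0.         328.00697865]
 [  0.         411.54003033 197.14098369]
 [  0.           0.           1.        ]] [[ 7.28190562e-01  6.85144302e-01 -1.77705225e-02 -3.12533804e+02]
 [ 4.46318861e-01 -4.93718260e-01 -7.46352299e-01 -1.50117101e+02]
 [-5.20132656e-01  5.35555380e-01 -6.65313802e-01  1.26587322e+03]
 [ 0.00000000e+00  0.00000000e+00  0.00000000e+00  1.00000000e+00]]
top [[366.70121295   0.         320.35768326]
 [  0.         366.70121295 197.40725467]
 [  0.           0.           1.        ]] [[-2.24359248e-02 -9.99421140e-01  2.55736907e-02 -2.82193622e+01]
 [-9.95150052e-01  1.98748513e-02 -9.63398357e-02  4.71650096e+02]
 [ 9.57757951e-02 -2.76111330e-02 -9.95019911e-01  9.88731666e+02]
 [ 0.00000000e+00  0.00000000e+00  0.00000000e+00  1.00000000e+00]]
```

View pics/scene0.png

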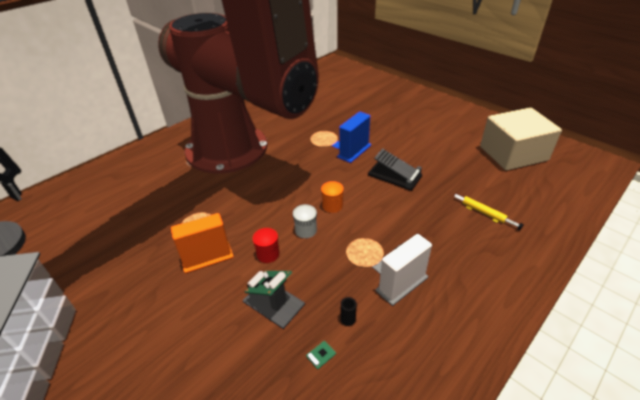

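View pics/top0.png

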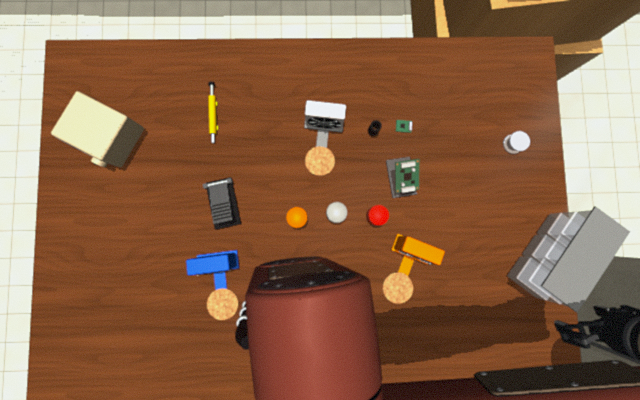

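The scene view shows the tin at (305,220) and the white fan at (404,268) with its pad at (365,252). It also shows the board on its rest at (268,283) and the treadle at (396,170). In the top view the same things are at: tin (337,212), pad (320,161), fan (325,115), board (405,176), treadle (222,203).

```bash
cat > h.py <<'E'
import numpy as np, cv2
from bench import arm, grab_frame
class Cam:
    def __init__(s,f): s.K=np.array(f["intrinsics"]);s.V=np.array(f["view"]);s.img=np.array(f["img"]);s.P=s.K@s.V[:3];s.c=-s.V[:3,:3].T@s.V[:3,3]
    def ray(s,u,v):
        d=s.V[:3,:3].T@np.linalg.solve(s.K,[u,v,1.]);return d/np.linalg.norm(d)
    def plane(s,u,v,z):
        d=s.ray(u,v);return s.c+d*(z-s.c[2])/d[2]
    def proj(s,p):
        q=s.P@np.append(p,1);return q[:2]/q[2]
def tri(A,a,B,b):
    X=cv2.triangulatePoints(A.P,B.P,np.array(a,float).reshape(2,1),np.array(b,float).reshape(2,1)).ravel();X=X[:3]/X[3]
    return X,np.linalg.norm(A.proj(X)-a),np.linalg.norm(B.proj(X)-b)
def cams(): return Cam(grab_frame("scene")),Cam(grab_frame("top"))
def saved(t="0"): return [Cam(np.load(f"pics/{n}{t}.npz")) for n in("scene","top")]
def blob(c,box,f):
    x0,y0,x1,y1=box;im=c.img[y0:y1,x0:x1].astype(int)
    m=f(im).astype(np.uint8);n,l,s,ct=cv2.connectedComponentsWithStats(m);k=1+np.argmax(s[1:,4])
    return (l==k).astype(np.uint8),ct[k]+[x0,y0],s[k]
E
python3 - <<'E'
from h import *
S,T=saved()
def crop(c,x,y,w,h,s): return cv2.resize(c.img[y:y+h,x:x+w],None,fx=s,fy=s,interpolation=cv2.INTER_CUBIC)
a=np.hstack([crop(S,240,262,66,66,6),crop(T,380,150,66,66,6)])
b=np.hstack([crop(S,363,142,66,50,6),crop(T,190,175,66,50,6)])
d=np.vstack([a,b]);d=cv2.resize(d,None,fx=.8,fy=.8)
cv2.imwrite("pics/c1.png",d[:,:,::-1]);print(d.shape)
E
```

```text
(557, 634, 3)
```

View pics/c1.png

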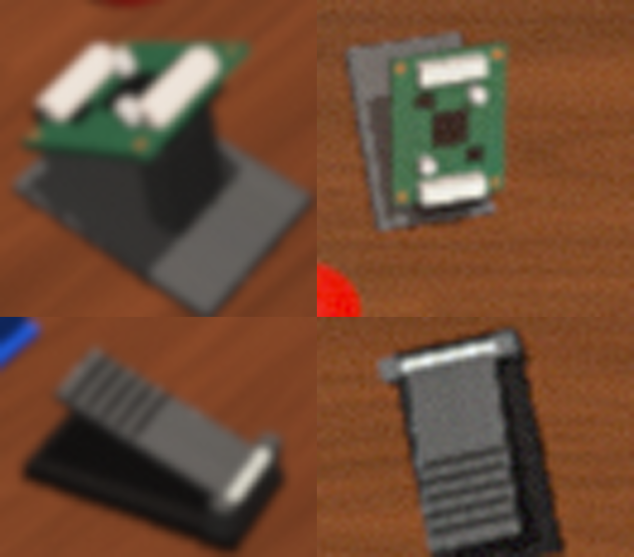

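The crops are enlarged 4.8 times. Board corners in the scene crop are about (248,45), (150,158), (110,42) and (25,150). The treadle's hinge bar is at its +x end, and the raised end points toward the robot. Now I'll measure.

```bash
python3 - <<'E'
from h import *
np.set_printoptions(precision=1,suppress=True)
S,T=saved()
# pad
brown=lambda i:(i[...,0]>175)&(i[...,1]>110)&(i[...,2]>50)&(i[...,0]-i[...,2]>50)
for n,c,b in(("S",S,(340,230,392,272)),("T",T,(298,140,342,180))):
    m,ct,s=blob(c,b,brown); h=cv2.convexHull(cv2.findContours(m,0,2)[0][0]); e=cv2.fitEllipse(h)
    u=np.array(e[0])+b[:2]; print("pad",n,s,e[0],c.plane(*u,3), "size",e[1])
    # on-plane circle
    q=np.array([c.plane(p[0][0]+b[0],p[0][1]+b[1],3)[:2] for p in h]);print(cv2.minEnclosingCircle(q.astype(np.float32)))
# tin grey
grey=lambda i:(i.max(2)-i.min(2)<25)&(i.min(2)>95)
for n,c,b in(("S",S,(288,200,322,242)),("T",T,(322,198,352,228))):
    m,ct,s=blob(c,b,grey); print("tin",n,ct,s+[b[0],b[1],0,0,0], c.plane(*ct,35), c.plane(*ct,62))
# board green
green=lambda i:(i[...,1]-i[...,0]>12)&(i[...,1]-i[...,2]>5)
C={}
for n,c,b in(("S",S,(240,262,300,300)),("T",T,(388,150,425,200))):
    m,ct,s=blob(c,b,green); h=cv2.convexHull(cv2.findContours(m,0,2)[0][0]);
    print("board",n,ct,s); print((cv2.approxPolyDP(h,3,True)[:,0]+b[:2]).tolist())
E
```

```text
pad S [  6   8  38  29 874] (24.586627960205078, 22.087308883666992) [580.4 -38.5   3. ] size (28.911170959472656, 37.98866271972656)
((579.5472412109375, -37.079776763916016), 44.14130401611328)
pad T [  7   6  30  30 699] (21.37373161315918, 20.409406661987305) [578.6 -38.3   3. ] size (29.435522079467773, 29.750429153442383)
((578.7333374023438, -38.44994354248047), 43.06681823730469)
tin S [304.4 213.7] [294 206  22  17 298] [412.6 -64.8  35. ] [433.8 -83.3  62. ]
tin T [336.3 212.3] [326 203  21  20 321] [428.4 -80.3  35. ] [426.9 -78.4  62. ]
board S [265.8 287. ] [  8   9  43  25 303]
[[290, 272], [271, 295], [248, 292], [262, 278]]
board T [406.5 175.4] [  7   9  24  34 433]
[[415, 159], [418, 186], [399, 192], [395, 166], [400, 161]]
```

```bash
python3 - <<'E'
from h import *
np.set_printoptions(precision=2,suppress=True)
S,T=saved()
print("cams",S.c,T.c)
print("tin",tri(S,(304.5,213.2),T,(336.1,212.2)), T.plane(336.1,212.2,62))
s=lambda x,y,ox,oy,bx,by:((x-ox+.5)/4.8-.5+bx,(y-oy+.5)/4.8-.5+by)
bs=lambda x,y:s(x,y,0,0,240,262); bt=lambda x,y:s(x,y,317,0,380,150)
ps=lambda x,y:s(x,y,0,317,363,142); pt=lambda x,y:s(x,y,317,317,190,175)
P=[tri(S,bs(*a),T,bt(*b)) for a,b in (((248,45),(392,54)),((150,158),(507,45)),((25,150),(501,190)),((110,42),(388,205)))]
for p in P:print("corner",p)
P=np.array([p[0] for p in P])
ex=(P[0]+P[1]-P[2]-P[3])/2; ey=(P[0]+P[3]-P[1]-P[2])/2
print("mean",P.mean(0),"ex",ex,np.linalg.norm(ex),"ey",ey,np.linalg.norm(ey),"normal",np.cross(ex,ey)/np.linalg.norm(np.cross(ex,ey)),"yaw ex",np.degrees(np.arctan2(ex[1],ex[0])),"ey",np.degrees(np.arctan2(ey[1],ey[0])),"slope",np.degrees(np.arctan2(ex[2],np.hypot(*ex[:2]))))
a=tri(S,ps(272,445),T,pt(400,362));b=tri(S,ps(232,505),T,pt(495,345));print("hinge",a,b)
# board edges & pedal wider crops
def crop(c,x,y,w,h,k): return cv2.resize(c.img[y:y+h,x:x+w],None,fx=k,fy=k,interpolation=cv2.INTER_CUBIC)
d=np.hstack([crop(T,195,172,50,60,8),crop(S,284,198,50,60,8)])
cv2.imwrite("pics/c2.png",d[:,:,::-1])
E
```

```text
cams [ 953.01 -537.93  724.61] [ 374.03  -10.28 1029.97]
tin (array([427.73, -77.98,  55.78]), np.float64(0.16531074003056992), np.float64(0.18347098664614842)) [427.07 -77.91  62.  ]
corner (array([ 555.12, -233.41,   95.72]), np.float64(0.24040406617129742), np.float64(0.2231174770983446))
corner (array([ 562.15, -295.24,   90.99]), np.float64(1.2296793261373522), np.float64(1.0862312308132094))
corner (array([ 487.73, -305.82,   35.92]), np.float64(0.43167430947546803), np.float64(0.3962932274116091))
corner (array([ 476.46, -243.85,   39.98]), np.float64(1.7307000391229477), np.float64(1.6669457261552314))
mean [ 520.37 -269.58   65.65] ex [76.54 10.51 55.41] 95.07138902159768 ey [-9.15 61.9   4.39] 62.723660057342464 normal [-0.57 -0.14  0.81] yaw ex 7.819539638438064 ey 98.40628270921577 slope 35.64740065203427
hinge (array([514.42, 271.42,  32.04]), np.float64(0.5377998397969351), np.float64(0.6820927543477892)) (array([524.14, 219.46,  25.08]), np.float64(0.5413743243645379), np.float64(0.6631156637066896))
```

View pics/c2.png

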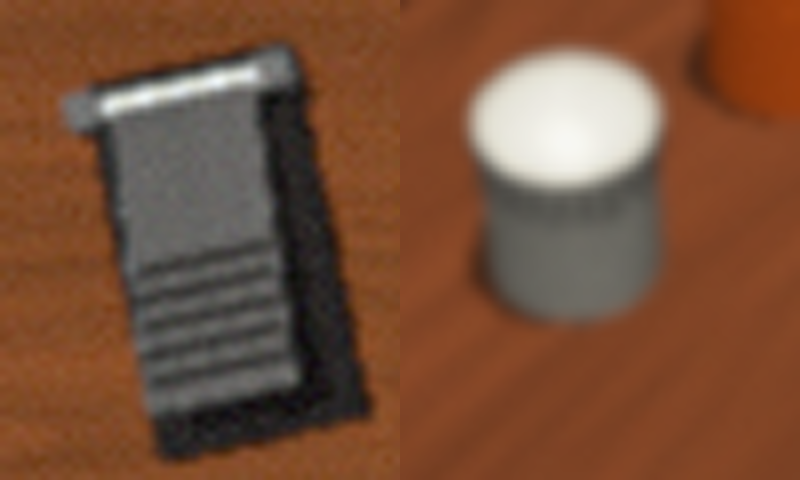

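The tin (top-disc centre z≈56–62) and the board (z 65.6, slope 35.6°) both agree with the text. The treadle in the top crop has its plate front mid at (224,397) and its bar mid at (182,85).

```bash
cat >> h.py <<'E'
from scipy.spatial.transform import Rotation as Ro
def rot(q): return Ro.from_quat(np.roll(q,-1))
def plan(p,R,n,st=None,p0=None,R0=None):
    """n rows from the present (or given) pose to p,R: straight line and constant turn"""
    s=arm.get_state(); p0=np.array(s["tool_pos"] if p0 is None else p0); R0=rot(s["eef_rot"]) if R0 is None else R0
    d=(R0.inv()*R).as_rotvec()
    tw=d/n/.1; step=(np.array(p)-p0)/n
    print("dist/row",np.linalg.norm(step),"twist/row",np.round(tw,3))
    for k in range(n): print(k,np.round((R0*Ro.from_rotvec(d*k/n)).inv().apply(step)/50,3).tolist())
def down(yaw):
    c,s=np.cos(yaw),np.sin(yaw);return Ro.from_matrix(np.array([[c,s,0],[s,-c,0],[0,0,-1]]))
E
python3 - <<'E'
from h import *
np.set_printoptions(precision=2,suppress=True)
S,T=saved()
print("red",T.plane(377.5,215.5,62),"orange",T.plane(297,217,62))
t=lambda x,y:(195+(x+.5)/8-.5,172+(y+.5)/8-.5)
print("plate front",T.plane(*t(150,412),58),T.plane(*t(298,382),58),"bar",T.plane(*t(70,115),24),T.plane(*t(295,65),24))
print("plate back",T.plane(*t(110,105),27),T.plane(*t(262,88),27), "base front",T.plane(*t(163,460),6),T.plane(*t(370,415),6))
R0=rot(arm.get_state()["eef_rot"]);print(R0.as_matrix())
plan([427.3,-78,150],down(np.radians(17.9)),14)
E
```

```text
red [ 416.01 -187.55   62.  ] orange [416.58  25.58  62.  ]
plate front [405.53 245.44  58.  ] [414.33 197.16  58.  ] bar [508.87 282.18  24.  ] [524.75 205.51  24.  ]
plate back [511.66 267.76  27.  ] [516.55 216.11  27.  ] base front [390.57 254.58   6.  ] [404.53 183.45   6.  ]
[[ 0.95  0.31 -0.  ]
 [ 0.31 -0.95  0.  ]
 [ 0.   -0.   -1.  ]]
dist/row 39.97368525316758 twist/row [-0. -0. -0.]
0 [0.547, -0.563, 0.152]
1 [0.547, -0.563, 0.152]
2 [0.547, -0.563, 0.152]
3 [0.547, -0.563, 0.151]
4 [0.547, -0.563, 0.151]
5 [0.547, -0.563, 0.151]
6 [0.547, -0.563, 0.151]
7 [0.547, -0.563, 0.151]
8 [0.547, -0.563, 0.151]
9 [0.547, -0.563, 0.151]
10 [0.547, -0.563, 0.151]
11 [0.547, -0.563, 0.151]
12 [0.547, -0.563, 0.151]
13 [0.547, -0.563, 0.151]
```

>>> carry_out(
  motion=[
    {"linear": [0.55,-0.56,0.15],"gripper": 75},
    {"linear": [0.55,-0.56,0.15],"gripper": 75},
    {"linear": [0.55,-0.56,0.15],"gripper": 75},
    {"linear": [0.55,-0.56,0.15],"gripper": 75},
    {"linear": [0.55,-0.56,0.15],"gripper": 75},
  ],
)

```text
$.motion[0]: bad value
```

>>> carry_out(
  motion=[
    {"linear": [0.55,-0.56,0.15],"gripper": 75},
    {"linear": [0.55,-0.56,0.15],"gripper": 75},
    {"linear": [0.55,-0.56,0.15],"gripper": 75},
    {"linear": [0.55,-0.56,0.15],"gripper": 75},
    {"linear": [0.55,-0.56,0.15],"gripper": 75},
  ],
)

```text
$.motion[0]: bad value
```

>>> carry_out(
  motion=[
    {"linear": [0.55,-0.56,0.15],"gripper": 75},
    {"linear": [0.55,-0.56,0.15],"gripper": 75},
    {"linear": [0.55,-0.56,0.15],"gripper": 75},
    {"linear": [0.2,-0.2,0.05],"gripper": 75},
    {"linear": [0,0,0],"gripper": 75},
  ],
)

```text
$.motion[0]: bad value
```

```bash
python3 - <<'E'
from h import *
np.set_printoptions(precision=3,suppress=True)
s=arm.get_state();print(s["clock"],s["qpos"],s["tool_pos"],s["opening"])
plan([427.3,-78,150],down(np.radians(17.9)),2)
E
```

```text
0.1 [-1.477  0.105  0.097  1.564  0.     1.353] [ 184.039 -570.805  255.615] 85.54625573198625
dist/row 279.81579677217303 twist/row [-0.006 -0.001 -0.003]
0 [3.827, -3.943, 1.062]
1 [3.828, -3.942, 1.059]
```

Every row needs all of its fields.

>>> carry_out(
  motion=[
    {"linear": [0.55,-0.56,0.15],"twist": [0,0,0],"gripper": 75},
    {"linear": [0.55,-0.56,0.15],"twist": [0,0,0],"gripper": 75},
    {"linear": [0.55,-0.56,0.15],"twist": [0,0,0],"gripper": 75},
    {"linear": [0.55,-0.56,0.15],"twist": [0,0,0],"gripper": 75},
    {"linear": [0.55,-0.56,0.15],"twist": [0,0,0],"gripper": 75},
  ],
  newtons=40,
)

```text
clock: 0.52
tool_pos: [272.3, -393.8, 217.9]
eef_rot: [-0.0, 0.988, 0.155, -0.0]
ft_force: [0.6, -0.1, 1.2]
opening: 75.2
grip_force: 0.0
```

>>> carry_out(
  motion=[
    {"linear": [0.55,-0.56,0.15],"twist": [0,0,0],"gripper": 75},
    {"linear": [0.55,-0.56,0.15],"twist": [0,0,0],"gripper": 75},
    {"linear": [0.55,-0.56,0.15],"twist": [0,0,0],"gripper": 75},
    {"linear": [0.55,-0.56,0.15],"twist": [0,0,0],"gripper": 75},
    {"linear": [0.55,-0.56,0.15],"twist": [0,0,0],"gripper": 75},
  ],
)

```text
clock: 0.93
tool_pos: [360.2, -218.4, 180.7]
eef_rot: [0.0, 0.988, 0.155, 0.0]
ft_force: [1.6, -0.2, 0.6]
opening: 74.9
grip_force: 0.0
```

>>> carry_out(
  motion=[
    {"linear": [0.55,-0.56,0.15],"twist": [0,0,0],"gripper": 75},
    {"linear": [0.55,-0.56,0.15],"twist": [0,0,0],"gripper": 75},
    {"linear": [0.55,-0.56,0.15],"twist": [0,0,0],"gripper": 75},
    {"linear": [0.3,-0.3,0.05],"twist": [0,0,0],"gripper": 75},
    {"linear": [0,0,0],"twist": [0,0,0],"gripper": 75},
  ],
)

```text
clock: 1.35
tool_pos: [422.9, -92.4, 155.2]
eef_rot: [-0.001, 0.988, 0.157, -0.0]
ft_force: [-0.5, -0.1, -0.0]
opening: 75.0
grip_force: 0.0
```

```bash
python3 - <<'E'
from h import *
np.set_printoptions(precision=3,suppress=True)
s=arm.get_state();print(s["clock"],s["qpos"],s["tool_pos"],s["opening"])
plan([427.3,-78,46],down(np.radians(17.9)),1)
E
```

```text
1.35 [-0.52  -0.421 -0.561  1.433  0.001  2.306] [422.855 -92.365 155.18 ] 74.99440104289832
dist/row 110.21098358458147 twist/row [-0.019  0.005  0.038]
0 [0.175, -0.241, 2.184]
```

>>> carry_out(
  motion=[
    {"linear": [0.17,-0.24,0.2],"twist": [0,0,0],"gripper": 75},
    {"linear": [0,0,0.6],"twist": [0,0,0],"gripper": 75},
    {"linear": [0,0,0.6],"twist": [0,0,0],"gripper": 75},
    {"linear": [0,0,0.5],"twist": [0,0,0],"gripper": 75},
    {"linear": [0,0,0.3],"twist": [0,0,0],"gripper": 75},
  ],
)

```text
clock: 1.77
tool_pos: [425.2, -81.7, 43.3]
eef_rot: [-0.001, 0.988, 0.155, -0.001]
ft_force: [-0.5, 0.7, 0.4]
opening: 75.1
grip_force: 0.0
```

>>> carry_out(
  motion=[
    {"linear": [0,0,0],"twist": [0,0,0],"gripper": 50},
    {"linear": [0,0,0],"twist": [0,0,0],"gripper": 50},
    {"linear": [0,0,0],"twist": [0,0,0],"gripper": 50},
    {"linear": [0,0,0],"twist": [0,0,0],"gripper": 50},
    {"linear": [0,0,0],"twist": [0,0,0],"gripper": 50},
  ],
  newtons=40,
)

```text
clock: 2.18
tool_pos: [427.3, -82.5, 47.3]
eef_rot: [0.001, 0.988, 0.155, 0.001]
ft_force: [0.0, -0.1, -3.3]
opening: 53.2
grip_force: 42.3
```

```bash
python3 - <<'E'
from h import *
np.set_printoptions(precision=3,suppress=True)
s=arm.get_state();print(s["clock"],s["qpos"],s["tool_pos"],s["opening"],s["grip_force"],s["ft_force"])
S,T=cams(); d=np.hstack([cv2.resize(S.img[150:300,240:440],(400,300)),cv2.resize(T.img[130:280,250:450],(400,300))]);cv2.imwrite("pics/g1.png",d[:,:,::-1])
E
```

```text
2.1833 [-0.493 -0.355 -0.709  1.215 -0.     2.337] [427.316 -82.505  47.301] 53.216996814057055 42.30646727140993 [ 0.031 -0.097 -3.26 ]
```

View pics/g1.png

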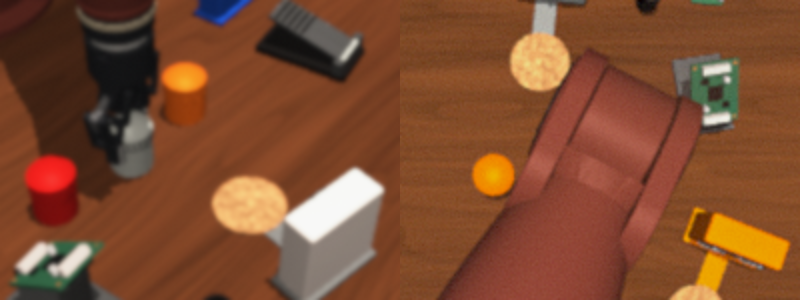

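The view shows the tin held between the fingers, with the pad and fan clear; the opening reads 53.2 mm at 42 N.

```bash
python3 - <<'E'
from h import *
s=arm.get_state();p=s["tool_pos"]
plan([578.2,-38.8,p[2]+35],down(np.radians(17.9)),1,p0=p+[0,0,35])
E
```

```text
dist/row 157.19246022491876 twist/row [ 0.009 -0.007 -0.007]
0 [3.142, 0.097, 0.002]
```

>>> carry_out(
  motion=[
    {"linear": [0,0,-0.4],"twist": [0,0,0],"gripper": 50},
    {"linear": [0.4,0,-0.4],"twist": [0,0,0],"gripper": 50},
    {"linear": [0.7,0.02,0],"twist": [0,0,0],"gripper": 50},
    {"linear": [0.7,0.02,0],"twist": [0,0,0],"gripper": 50},
    {"linear": [0.7,0.02,0],"twist": [0,0,0],"gripper": 50},
  ],
)

```text
clock: 2.7
tool_pos: [548.7, -46.2, 87.0]
eef_rot: [0.0, 0.988, 0.155, 0.001]
ft_force: [0.1, -0.4, -2.1]
opening: 52.8
grip_force: 43.1
```

>>> carry_out(
  motion=[
    {"linear": [0.4,0.02,0],"twist": [0,0,0],"gripper": 50},
    {"linear": [0.24,0.02,0],"twist": [0,0,0],"gripper": 50},
    {"linear": [0,0,0],"twist": [0,0,0],"gripper": 50},
    {"linear": [0,0,0],"twist": [0,0,0],"gripper": 50},
  ],
)

```text
clock: 3.03
tool_pos: [577.7, -38.5, 86.1]
eef_rot: [-0.0, 0.988, 0.156, -0.0]
ft_force: [0.2, 0.1, -3.1]
opening: 52.8
grip_force: 43.2
```

```bash
python3 - <<'E'
from h import *
np.set_printoptions(precision=3,suppress=True)
s=arm.get_state();p=s["tool_pos"];print(s["clock"],p,s["ft_force"],s["qpos"])
plan([578.2,-38.8,50.8],down(np.radians(17.9)),1)
E
```

```text
3.0333 [577.665 -38.494  86.064] [ 0.19   0.068 -3.108] [-0.292  0.082 -0.237  1.253 -0.     2.537]
dist/row 35.26936896708828 twist/row [-0.003  0.008  0.001]
0 [0.009, 0.009, 0.705]
```

>>> carry_out(
  motion=[
    {"linear": [0.01,0.01,0.4],"twist": [0,0,0],"gripper": 50},
    {"linear": [0,0,0.26],"twist": [0,0,0],"gripper": 50},
    {"linear": [0,0,0.04],"twist": [0,0,0],"gripper": 50},
    {"linear": [0,0,0],"twist": [0,0,0],"gripper": 50},
    {"linear": [0,0,0],"twist": [0,0,0],"gripper": 50},
  ],
)

```text
clock: 3.45
tool_pos: [577.9, -39.1, 51.6]
eef_rot: [-0.0, 0.988, 0.155, -0.0]
ft_force: [0.5, -0.3, -1.9]
opening: 52.8
grip_force: 43.2
```

>>> carry_out(
  motion=[
    {"linear": [0,0,0.01],"twist": [0,0,0],"gripper": 60},
    {"linear": [0,0,0],"twist": [0,0,0],"gripper": 75},
    {"linear": [0,0,0],"twist": [0,0,0],"gripper": 75},
    {"linear": [0,0,0],"twist": [0,0,0],"gripper": 75},
    {"linear": [0,0,0],"twist": [0,0,0],"gripper": 75},
  ],
)

```text
clock: 3.87
tool_pos: [578.6, -39.1, 51.2]
eef_rot: [0.0, 0.988, 0.155, 0.0]
ft_force: [-0.3, 0.1, 0.1]
opening: 75.0
grip_force: 0.0
```

>>> carry_out(
  motion=[
    {"linear": [0,0,-0.6],"twist": [0,0,0],"gripper": 75},
    {"linear": [0,0,-0.8],"twist": [0,0,0],"gripper": 75},
    {"linear": [0,0,-0.8],"twist": [0,0,0],"gripper": 75},
    {"linear": [0,0.8,0],"twist": [0,0,0],"gripper": 80},
    {"linear": [0,0.8,0],"twist": [0,0,0],"gripper": 80},
  ],
)

```text
clock: 4.28
tool_pos: [605.0, -115.3, 165.0]
eef_rot: [0.002, 0.988, 0.157, 0.003]
ft_force: [0.5, -1.0, -0.8]
opening: 79.9
grip_force: 0.0
```

```bash
python3 - <<'E'
from h import *
np.set_printoptions(precision=3,suppress=True)
s=arm.get_state();p=s["tool_pos"];print(s["clock"],p,s["ft_force"],s["qpos"])
S,T=cams(); d=np.hstack([cv2.resize(S.img[190:310,240:440],(400,240)),cv2.resize(T.img[100:220,280:480],(400,240))]);cv2.imwrite("pics/g2.png",d[:,:,::-1])
E
```

```text
4.2833 [ 605.019 -115.263  165.049] [ 0.492 -1.006 -0.771] [-0.4    0.146 -0.023  1.395  0.     2.426]
```

View pics/g2.png

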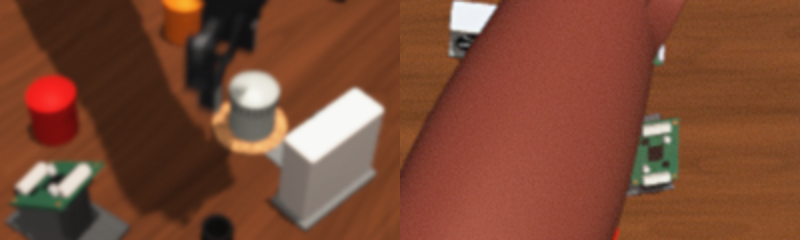

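The tin stands on the pad, which the top camera can't see yet because the arm hides it. Next I'll tilt the tool to the board.

```bash
cat >> h.py <<'E'
B=np.array([520.4,-269.6,65.3]); byaw,bt=np.radians(8.1),np.radians(35)
ex=np.array([np.cos(bt)*np.cos(byaw),np.cos(bt)*np.sin(byaw),np.sin(bt)]);nn=np.array([-np.sin(bt)*np.cos(byaw),-np.sin(bt)*np.sin(byaw),np.cos(bt)])
Rb=Ro.from_matrix(np.column_stack([ex,-np.cross(nn,ex),-nn]))
E
python3 - <<'E'
from h import *
plan(B+nn*101,Rb,7)
E
```

```text
dist/row 30.320848346107176 twist/row [-0.069  0.869  0.232]
0 [-0.521, 0.307, 0.038]
1 [-0.516, 0.319, -0.005]
2 [-0.506, 0.331, -0.047]
3 [-0.492, 0.343, -0.088]
4 [-0.475, 0.355, -0.127]
5 [-0.454, 0.367, -0.165]
6 [-0.429, 0.379, -0.201]
```

>>> carry_out(
  motion=[
    {"linear": [-0.52,0.31,0.04],"twist": [-0.07,0.87,0.23],"gripper": 80},
    {"linear": [-0.52,0.32,0],"twist": [-0.07,0.87,0.23],"gripper": 80},
    {"linear": [-0.51,0.33,-0.05],"twist": [-0.07,0.87,0.23],"gripper": 80},
    {"linear": [-0.49,0.34,-0.09],"twist": [-0.07,0.87,0.23],"gripper": 80},
    {"linear": [-0.47,0.36,-0.13],"twist": [-0.07,0.87,0.23],"gripper": 80},
  ],
)

```text
clock: 4.8
tool_pos: [503.0, -227.8, 152.2]
eef_rot: [-0.016, 0.972, 0.096, 0.216]
ft_force: [-0.4, -0.4, 0.3]
opening: 80.4
grip_force: 0.0
```

>>> carry_out(
  motion=[
    {"linear": [-0.45,0.37,-0.16],"twist": [-0.07,0.87,0.23],"gripper": 80},
    {"linear": [-0.43,0.38,-0.2],"twist": [-0.07,0.87,0.23],"gripper": 80},
    {"linear": [0,0,0],"twist": [0,0,0],"gripper": 80},
    {"linear": [0,0,0],"twist": [0,0,0],"gripper": 80},
  ],
)

```text
clock: 5.13
tool_pos: [461.7, -274.9, 147.5]
eef_rot: [-0.022, 0.952, 0.067, 0.297]
ft_force: [-0.2, -0.9, 0.4]
opening: 80.3
grip_force: 0.0
```

```bash
python3 - <<'E'
from h import *
np.set_printoptions(precision=3,suppress=True)
s=arm.get_state();p=s["tool_pos"];print(s["clock"],p,s["qpos"])
plan(B+nn*101,Rb,1)
S,T=cams()
for n,c in(("scene",S),("top",T)): np.savez(f"pics/{n}1.npz",img=c.img,intrinsics=c.K,view=c.V)
d=np.hstack([cv2.resize(S.img[200:350,220:420],(400,300)),cv2.resize(T.img[100:250,280:480],(400,300))]);cv2.imwrite("pics/g3.png",d[:,:,::-1])
E
```

```text
5.1333 [ 461.683 -274.907  147.48 ] [-1.082 -0.538 -0.756  1.124  0.565  1.986]
dist/row 3.212615399888135 twist/row [-0.016  0.055 -0.015]
0 [0.022, 0.06, 0.002]
```

View pics/g3.png

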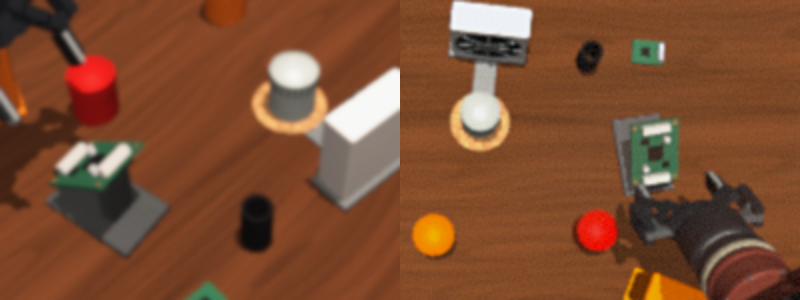

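The tin stands clear on the pad: (293,78) in the scene crop, (481,112) in the top crop. The open fingers straddle the board's axis, and everything else is untouched. Next I'll locate the tin and re-check the board's edges.

```bash
python3 - <<'E'
from h import *
np.set_printoptions(precision=2,suppress=True)
S,T=saved("1")
grey=lambda i:(i.max(2)-i.min(2)<28)&(i.min(2)>85)
for n,c,b in(("S",S,(350,222,384,262)),("T",T,(308,144,334,168))):
    m,ct,s=blob(c,b,grey); q=[(j+b[0]) if 0 else 0 for j in [0]]
    h=cv2.convexHull(cv2.findContours(m,0,2)[0][0]);e=cv2.fitEllipse(h)
    print("tin",n,ct,s+[b[0],b[1],0,0,0],np.add(e[0],b[:2]),e[1], c.plane(*np.add(e[0],b[:2]),64))
cv2.imwrite("pics/g4.png",np.hstack([cv2.resize(S.img[220:265,340:390],(400,360),interpolation=2),cv2.resize(T.img[140:185,297:347],(400,360),interpolation=2)])[:,:,::-1])
# predicted board corners in T vs pic: mid-edges from green/white mask
gw=lambda i:((i[...,1]-i[...,0]>8))|(i.min(2)>150)
m,ct,s=blob(T,(388,150,424,198),gw);r=cv2.minAreaRect(cv2.findContours(m,0,2)[0][0]);print("board rect T",np.add(r[0],(388,150)),r[1:],"pred centre",T.proj(B+nn*4))
pts=[T.proj(B+nn*4+ex*45*a+np.cross(nn,ex)*32*b) for a,b in((1,1),(1,-1),(-1,-1),(-1,1))];print(np.array(pts))
print((cv2.boxPoints(r)+[388,150]))
E
```

```text
tin S [366.63 235.88] [355 227  24  19 379] [366.73 235.81] (19.445558547973633, 24.42554473876953) [585.86 -41.77  64.  ]
tin T [319.91 154.82] [311 144  19  22 339] [320.15 154.63] (18.723373413085938, 23.73676872253418) [582.08 -39.12  64.  ]
board rect T [406.5 175. ] ((32.0, 23.0), 90.0) pred centre [407.26 176.42]
[[395.23 162.99]
 [419.22 159.17]
 [418.73 189.22]
 [395.81 192.96]]
[[395. 159.]
 [418. 159.]
 [418. 191.]
 [395. 191.]]
```

View pics/g4.png

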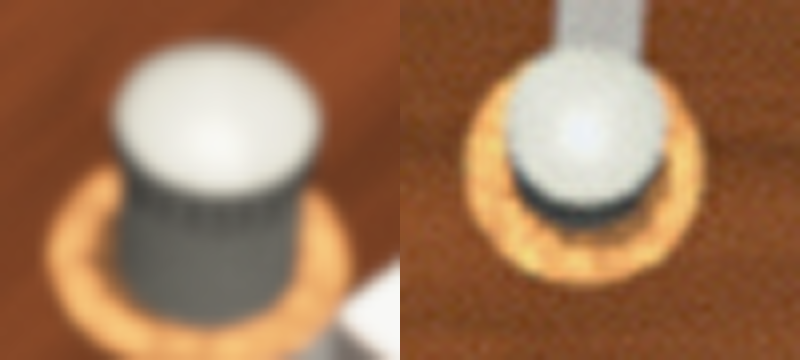

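```bash
python3 - <<'E'
from h import *
np.set_printoptions(precision=2,suppress=True)
S,T=saved("1")
print("tin rim",tri(S,(366.6,234.3),T,(319.8,155.4)),T.plane(319.8,155.4,63),S.plane(366.6,234.3,63))
pts=[S.proj(B+nn*4+ex*45*a+np.cross(nn,ex)*32*b) for a,b in((1,1),(1,-1),(-1,-1),(-1,1))];print(np.array(pts))
green=lambda i:(i[...,1]-i[...,0]>8)
for c,b in((S,(240,262,300,300)),(T,(388,150,425,200))):
    m,ct,s=blob(c,b,green);h=cv2.convexHull(cv2.findContours(m,0,2)[0][0])[:,0]+b[:2];print(h.tolist())
plan(B+nn*11,Rb,1)
E
```

```text
tin rim (array([581.15, -37.51,  61.91]), np.float64(0.351864637465535), np.float64(0.36288953434935645)) [580.21 -38.15  63.  ] [582.24 -37.71  63.  ]
[[289.93 269.89]
 [267.85 292.9 ]
 [242.97 290.67]
 [264.45 269.54]]
[[286, 271], [290, 272], [290, 273], [281, 285], [271, 295], [265, 295], [255, 294], [250, 293], [247, 292], [247, 291], [248, 288], [249, 287], [263, 277], [284, 271]]
[[418, 186], [415, 189], [400, 191], [399, 191], [395, 190], [395, 163], [396, 162], [399, 161], [405, 160], [415, 159], [418, 159]]
dist/row 89.5765465295136 twist/row [-0.04  0.06  0.04]
0 [-0.019, 0.104, 1.788]
```

```bash
sed -i 's/^B=np.array.*; byaw/B=np.array([521.5,-268.5,65.]); byaw/' h.py; python3 - <<'E'
from h import *
plan(B+nn*11,Rb,1)
E
```

```text
dist/row 90.47995240843264 twist/row [-0.044  0.057  0.04 ]
0 [-0.002, 0.085, 1.808]
```

>>> carry_out(
  motion=[
    {"linear": [0,0.08,0.3],"twist": [-0.04,0.05,0.04],"gripper": 80},
    {"linear": [0,0,0.5],"twist": [0,0,0],"gripper": 80},
    {"linear": [0,0,0.5],"twist": [0,0,0],"gripper": 80},
    {"linear": [0,0,0.3],"twist": [0,0,0],"gripper": 80},
    {"linear": [0,0,0.1],"twist": [0,0,0],"gripper": 80},
  ],
)

```text
clock: 5.65
tool_pos: [513.9, -266.5, 76.2]
eef_rot: [-0.023, 0.952, 0.069, 0.299]
ft_force: [-0.8, 0.5, 0.1]
opening: 80.0
grip_force: 0.0
```

```bash
python3 - <<'E'
from h import *
s=arm.get_state();print(s["tool_pos"],s["ft_force"])
plan(B+nn*11,Rb,1)
E
```

```text
[ 513.93403704 -266.48173106   76.23423473] [-0.76216396  0.49131313  0.07701346]
dist/row 3.8907147735839076 twist/row [-0.057  0.022  0.025]
0 [-0.011, 0.062, 0.046]
```

>>> carry_out(
  motion=[
    {"linear": [0,0.05,0.03],"twist": [-0.03,0,0],"gripper": 80},
    {"linear": [0,0,0],"twist": [0,0,0],"gripper": 70},
    {"linear": [0,0,0],"twist": [0,0,0],"gripper": 60},
    {"linear": [0,0,0],"twist": [0,0,0],"gripper": 60},
    {"linear": [0,0,0],"twist": [0,0,0],"gripper": 60},
  ],
  newtons=25,
)

```text
clock: 6.07
tool_pos: [514.1, -272.7, 78.5]
eef_rot: [-0.02, 0.951, 0.067, 0.301]
ft_force: [3.1, 2.5, 1.4]
opening: 63.1
grip_force: 27.5
```

>>> carry_out(
  motion=[
    {"linear": [0,0,0],"twist": [0,0,0],"gripper": 60},
    {"linear": [0,0,-0.1],"twist": [0,0,0],"gripper": 60},
    {"linear": [0,0,-0.3],"twist": [0,0,0],"gripper": 60},
    {"linear": [0,0,-0.6],"twist": [0,0,0],"gripper": 60},
    {"linear": [0,0,-0.6],"twist": [0,0,0],"gripper": 60},
  ],
)

```text
clock: 6.48
tool_pos: [467.1, -277.7, 142.5]
eef_rot: [-0.021, 0.952, 0.067, 0.299]
ft_force: [0.2, -0.2, -0.5]
opening: 63.1
grip_force: 29.2
```

```bash
python3 - <<'E'
from h import *
np.set_printoptions(precision=3,suppress=True)
s=arm.get_state();p=s["tool_pos"];print(s["clock"],p,s["qpos"],s["opening"],s["grip_force"])
plan([575,-38,200],down(np.radians(18)),8)
E
```

```text
6.4833 [ 467.094 -277.7    142.523] [-1.075 -0.521 -0.754  1.099  0.566  1.995] 63.06894955038583 29.151265025138855
dist/row 33.634907220578896 twist/row [ 0.066 -0.759 -0.21 ]
0 [0.37, -0.556, 0.083]
1 [0.387, -0.547, 0.058]
2 [0.402, -0.539, 0.031]
3 [0.414, -0.53, 0.004]
4 [0.425, -0.521, -0.025]
5 [0.433, -0.512, -0.054]
6 [0.438, -0.504, -0.083]
7 [0.441, -0.495, -0.113]
```

>>> carry_out(
  motion=[
    {"linear": [0.37,-0.56,0.08],"twist": [0.07,-0.76,-0.21],"gripper": 60},
    {"linear": [0.39,-0.55,0.06],"twist": [0.07,-0.76,-0.21],"gripper": 60},
    {"linear": [0.4,-0.54,0.03],"twist": [0.07,-0.76,-0.21],"gripper": 60},
    {"linear": [0.41,-0.53,0],"twist": [0.07,-0.76,-0.21],"gripper": 60},
    {"linear": [0.42,-0.52,-0.03],"twist": [0.07,-0.76,-0.21],"gripper": 60},
  ],
)

```text
clock: 6.9
tool_pos: [535.3, -127.9, 180.4]
eef_rot: [-0.006, 0.986, 0.124, 0.113]
ft_force: [1.3, -2.2, -0.6]
opening: 62.7
grip_force: 29.1
```

>>> carry_out(
  motion=[
    {"linear": [0.43,-0.51,-0.05],"twist": [0.07,-0.76,-0.21],"gripper": 60},
    {"linear": [0.44,-0.5,-0.08],"twist": [0.07,-0.76,-0.21],"gripper": 60},
    {"linear": [0.44,-0.5,-0.11],"twist": [0.07,-0.76,-0.21],"gripper": 60},
    {"linear": [0,0,0],"twist": [0,0,0],"gripper": 60},
    {"linear": [0,0,0],"twist": [0,0,0],"gripper": 60},
  ],
)

```text
clock: 7.32
tool_pos: [576.3, -37.0, 198.7]
eef_rot: [-0.001, 0.987, 0.158, -0.001]
ft_force: [-0.8, -0.3, -1.1]
opening: 62.9
grip_force: 29.1
```

```bash
python3 - <<'E'
from h import *
np.set_printoptions(precision=4,suppress=True)
s=arm.get_state();p=s["tool_pos"];print(s["clock"],p,s["qpos"],s["opening"],s["grip_force"]);print(rot(s["eef_rot"]).as_matrix())
plan([579,-38,120],down(np.radians(18)),1)
S,T=cams();np.savez("pics/scene2.npz",img=S.img,intrinsics=S.K,view=S.V);np.savez("pics/top2.npz",img=T.img,intrinsics=T.K,view=T.V)
cv2.imwrite("pics/g5.png",cv2.resize(S.img[150:290,280:460],(720,560),interpolation=2)[:,:,::-1])
E
```

```text
7.3167 [576.2511 -37.0313 198.6537] [-0.2908  0.0349 -0.0793  1.4594  0.0006  2.5329] 62.935642627921254 29.139910340309143
[[ 0.9499  0.3125 -0.0025]
 [ 0.3125 -0.9499  0.0014]
 [-0.002  -0.0021 -1.    ]]
dist/row 78.7076483947166 twist/row [-0.021  0.02   0.037]
0 [0.049, 0.039, 1.573]
```

View pics/g5.png

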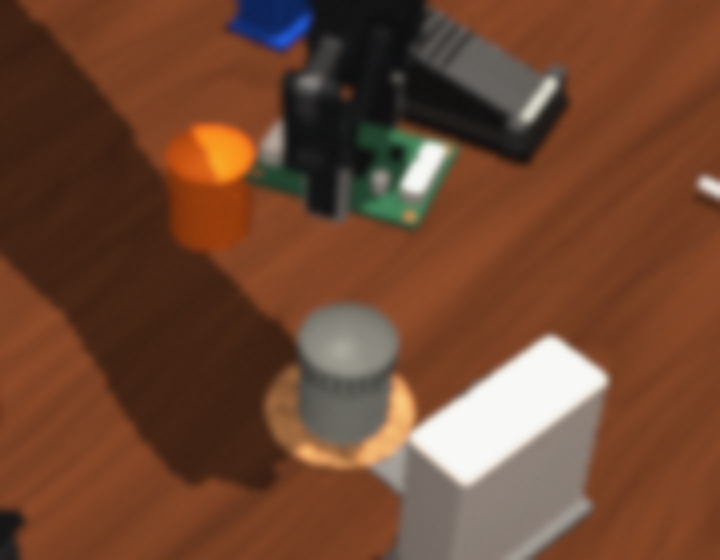

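The board is level in the fingers. In the crop its near corner is at (414,228), the far right corner at (458,150) and the left corner at (250,178); the tin is undisturbed below it. Now I'll work out the offset along the tool's x.

```bash
python3 - <<'E'
from h import *
np.set_printoptions(precision=2,suppress=True)
S,T=saved("2")
s=arm.get_state();p=np.array([576.25,-37.03,198.65]);R=rot(s["eef_rot"])
green=lambda i:(i[...,1]-i[...,0]>8)
b=(338,178,400,210);m,ct,st=blob(S,b,green);h=cv2.convexHull(cv2.findContours(m,0,2)[0][0])[:,0]+b[:2];print(h.tolist())
for zu in(186,188,190):
    near=S.plane(280+414.5/4-.5,150+228.5/4-.5,zu);left=S.plane(280+250.5/4-.5,150+180.5/4-.5,zu);right=S.plane(280+458.5/4-.5,150+150.5/4-.5,zu+4)
    f=lambda q:R.inv().apply(q-p)
    print(zu,"len",np.linalg.norm(near-left),"wid",np.linalg.norm((near-right)[:2]),"tool near",f(near),"left",f(left),"right",f(right))
E
```

```text
[[373, 180], [377, 181], [385, 184], [393, 188], [386, 202], [385, 203], [380, 205], [378, 205], [374, 204], [371, 203], [367, 201], [367, 198], [368, 184], [369, 181], [370, 180]]
186 len 85.47210478212433 wid 58.802533135147456 tool near [44.83 31.94 12.65] left [-40.65  32.17  12.61] right [ 46.83 -26.83   8.69]
188 len 85.15472375722071 wid 58.567126595883245 tool near [45.42 34.02 10.65] left [-39.74  34.25  10.61] right [ 47.42 -24.52   6.69]
190 len 84.83734273231713 wid 58.33172047636674 tool near [46.01 36.1   8.65] left [-38.83  36.33   8.6 ] right [ 48.   -22.2    4.69]
```

>>> carry_out(
  motion=[
    {"linear": [0.04,0.025,0.4],"twist": [-0.02,0.02,0.04],"gripper": 60},
    {"linear": [0.04,0.025,0.6],"twist": [0,0,0],"gripper": 60},
    {"linear": [0,0,0.6],"twist": [0,0,0],"gripper": 60},
    {"linear": [0,0,0.4],"twist": [0,0,0],"gripper": 60},
    {"linear": [0,0,0.13],"twist": [0,0,0],"gripper": 60},
  ],
)

```text
clock: 7.83
tool_pos: [577.5, -40.9, 90.6]
eef_rot: [-0.0, 0.988, 0.153, -0.0]
ft_force: [-1.1, 0.7, -0.5]
opening: 62.8
grip_force: 29.1
```

>>> carry_out(
  motion=[
    {"linear": [0,0,0],"twist": [0,0,0],"gripper": 60},
    {"linear": [0,0,0],"twist": [0,0,0],"gripper": 60},
    {"linear": [0,0,0],"twist": [0,0,0],"gripper": 60},
  ],
)

```text
clock: 8.08
tool_pos: [581.2, -40.7, 96.0]
eef_rot: [0.001, 0.988, 0.154, 0.003]
ft_force: [-0.3, 0.1, 0.3]
opening: 63.0
grip_force: 29.1
```

```bash
python3 - <<'E'
from h import *
np.set_printoptions(precision=4,suppress=True)
s=arm.get_state();print(s["clock"],s["tool_pos"],s["ft_force"],s["torque"],rot(s["eef_rot"]).as_matrix()[:,2])
plan([580.8,-38,90],down(np.radians(18)),1)
S,T=cams();np.savez("pics/scene3.npz",img=S.img,intrinsics=S.K,view=S.V)
E
```

```text
8.0833 [581.206  -40.6814  96.0197] [-0.3236  0.1301  0.3264] [ 0.0253 -0.0395  0.0192] [ 0.0064 -0.0013 -1.    ]
dist/row 6.602371985887133 twist/row [ 0.032 -0.057 -0.048]
0 [0.008, -0.054, 0.12]
```

>>> carry_out(
  motion=[
    {"linear": [0,-0.05,0.1],"twist": [0.03,-0.05,-0.05],"gripper": 60},
    {"linear": [0,0,0],"twist": [0,0,0],"gripper": 60},
    {"linear": [0,0,0],"twist": [0,0,0],"gripper": 60},
    {"linear": [0,0,0],"twist": [0,0,0],"gripper": 60},
  ],
)

```text
clock: 8.52
tool_pos: [579.5, -37.2, 88.6]
eef_rot: [-0.001, 0.988, 0.157, -0.001]
ft_force: [-0.3, 0.6, -0.3]
opening: 63.0
grip_force: 29.1
```

```bash
python3 - <<'E'
from h import *
np.set_printoptions(precision=4,suppress=True)
s=arm.get_state();print(s["clock"],s["tool_pos"],s["ft_force"],s["torque"],rot(s["eef_rot"]).as_matrix()[:,2])
S,T=cams();np.savez("pics/scene3.npz",img=S.img,intrinsics=S.K,view=S.V)
green=lambda i:(i[...,1]-i[...,0]>8)
b=(320,205,410,260);m,ct,st=blob(S,b,green);h=cv2.convexHull(cv2.findContours(m,0,2)[0][0])[:,0]+b[:2];print(h.tolist())
cv2.imwrite("pics/g6.png",cv2.resize(S.img[195:275,320:420],(800,640),interpolation=2)[:600,:,::-1])
E
```

```text
8.5167 [579.5202 -37.2364  88.5559] [-0.2782  0.5718 -0.2991] [ 0.0576 -0.0309 -0.0139] [-0.0029  0.0011 -1.    ]
[[375, 220], [384, 224], [386, 225], [389, 229], [382, 243], [378, 245], [374, 245], [371, 244], [367, 242], [366, 241], [366, 234], [368, 223], [371, 220]]
```

>>> carry_out(
  motion=[
    {"linear": [0,0,0],"twist": [0,0,0],"gripper": 60},
    {"linear": [0,0,0],"twist": [0,0,0],"gripper": 60},
    {"linear": [0,0,0],"twist": [0,0,0],"gripper": 60},
  ],
)

```text
clock: 8.87
tool_pos: [579.6, -37.4, 88.6]
eef_rot: [-0.001, 0.988, 0.157, -0.001]
ft_force: [-0.1, -0.9, -1.2]
opening: 62.9
grip_force: 29.1
```

>>> carry_out(
  motion=[
    {"linear": [0.02,0.02,0.02],"twist": [0,0,0],"gripper": 60},
    {"linear": [0,0,0],"twist": [0,0,0],"gripper": 60},
    {"linear": [0,0,0],"twist": [0,0,0],"gripper": 60},
    {"linear": [0,0,0],"twist": [0,0,0],"gripper": 60},
    {"linear": [0,0,0],"twist": [0,0,0],"gripper": 60},
  ],
)

```text
clock: 9.28
tool_pos: [581.1, -38.2, 87.9]
eef_rot: [-0.001, 0.988, 0.157, -0.001]
ft_force: [-0.3, 0.4, 2.7]
opening: 62.8
grip_force: 29.4
```

>>> carry_out(
  motion=[
    {"linear": [0,0,0.01],"twist": [0,0,0],"gripper": 60},
    {"linear": [0,0,0],"twist": [0,0,0],"gripper": 60},
    {"linear": [0,0,0],"twist": [0,0,0],"gripper": 60},
  ],
)

```text
clock: 9.53
tool_pos: [581.2, -38.2, 87.8]
eef_rot: [-0.0, 0.988, 0.157, -0.001]
ft_force: [-0.4, -0.0, 5.5]
opening: 63.2
grip_force: 29.6
```

>>> carry_out(
  motion=[
    {"linear": [0,0,0],"twist": [0,0,0],"gripper": 64},
    {"linear": [0,0,0],"twist": [0,0,0],"gripper": 66},
    {"linear": [0,0,0],"twist": [0,0,0],"gripper": 70},
    {"linear": [0,0,0],"twist": [0,0,0],"gripper": 76},
    {"linear": [0,0,0],"twist": [0,0,0],"gripper": 80},
  ],
  newtons=20,
)

```text
clock: 9.95
tool_pos: [580.6, -37.9, 86.8]
eef_rot: [-0.001, 0.988, 0.157, -0.001]
ft_force: [0.3, 0.4, -0.1]
opening: 79.9
grip_force: 0.0
```

```bash
python3 - <<'E'
from h import *
np.set_printoptions(precision=2,suppress=True)
s=arm.get_state();print(s["clock"],s["tool_pos"],s["ft_force"],s["opening"],s["grip_force"])
o=Cam(np.load("pics/scene3.npz"));S,T=cams();np.savez("pics/scene4.npz",img=S.img,intrinsics=S.K,view=S.V)
green=lambda i:(i[...,1]-i[...,0]>8); white=lambda i:i.min(2)>165
for c in(o,S):
    b=(320,205,410,260)
    for f in(green,white):
        m,ct,st=blob(c,b,f);print(ct,st)
E
```

```text
9.95 [580.56 -37.95  86.83] [ 0.33  0.37 -0.11] 79.89095832748617 0.0
[375.03 232.5 ] [ 46  15  24  26 327]
[399.7  252.44] [ 62  34  28  21 311]
[374.91 233.4 ] [ 45  17  25  24 324]
[399.7  252.44] [ 62  34  28  21 311]
```

>>> carry_out(
  motion=[
    {"linear": [0,0,0],"twist": [0,0,0],"gripper": 84},
    {"linear": [0,0,-0.2],"twist": [0,0,0],"gripper": 84},
    {"linear": [0,0,-0.3],"twist": [0,0,0],"gripper": 84},
    {"linear": [0,0,-0.5],"twist": [0,0,0],"gripper": 84},
    {"linear": [0,0,-0.7],"twist": [0,0,0],"gripper": 84},
  ],
)

```text
clock: 10.47
tool_pos: [579.5, -37.7, 171.3]
eef_rot: [-0.002, 0.988, 0.157, -0.003]
ft_force: [0.5, -1.5, -0.7]
opening: 83.9
grip_force: 0.0
```

>>> carry_out(
  motion=[
    {"linear": [0,0,-0.6],"twist": [0,0,0],"gripper": 84},
    {"linear": [-0.5,-0.6,0],"twist": [0,0,0],"gripper": 40},
    {"linear": [-0.5,-0.6,0],"twist": [0,0,0],"gripper": 20},
    {"linear": [-0.5,-0.6,0],"twist": [0,0,0],"gripper": 0},
    {"linear": [-0.5,-0.6,0],"twist": [0,0,0],"gripper": 0},
  ],
)

```text
clock: 10.88
tool_pos: [447.5, 45.5, 203.2]
eef_rot: [-0.001, 0.988, 0.157, -0.001]
ft_force: [1.2, 0.2, 0.4]
opening: 36.9
grip_force: 0.0
```

```bash
python3 - <<'E'
from h import *
np.set_printoptions(precision=3,suppress=True)
s=arm.get_state();print(s["clock"],s["tool_pos"],s["ft_force"],s["opening"],s["qpos"])
S,T=cams()
for n,c in(("scene",S),("top",T)): np.savez(f"pics/{n}5.npz",img=c.img,intrinsics=c.K,view=c.V)
cv2.imwrite("pics/g7.png",np.hstack([cv2.resize(S.img[205:275,325:425],(400,280),interpolation=2),cv2.resize(T.img[120:190,270:370],(400,280),interpolation=2)])[:,:,::-1])
plan([430.5,225.6,100],down(np.radians(18)),1)
E
```

```text
10.8833 [447.533  45.517 203.212] [1.154 0.179 0.377] 36.92418749423469 [-0.191 -0.366 -0.432  1.507  0.001  2.636]
dist/row 206.56088549302953 twist/row [-0.023  0.021  0.037]
0 [0.84, -3.472, 2.075]
```

View pics/g7.png

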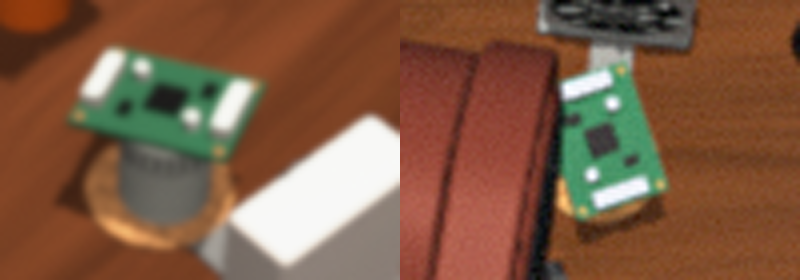

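The board is balanced on the dome. In the scene crop its corners are at (70,122), (232,160), (265,82) and (110,48); in the top crop, at (630,65), (665,188) and (578,220). The pad is visible beneath it. Next is the treadle.

```bash
python3 - <<'E'
from h import *
np.set_printoptions(precision=3,suppress=True)
S,T=saved("5")
s=lambda x,y:(325+x/4-.5,205+y/4-.5); t=lambda x,y:(270+(x-400)/4-.5,120+y/4-.5)
for a,b in(((232,158),(630,65)),((70,120),(665,188)),((110,48),(578,220))):
    print(tri(S,s(*a),T,t(*b)))
plan([430.5,225.6,110],down(np.radians(18)),5)
E
```

```text
(array([632.273, -54.469,  82.119]), np.float64(1.885232171610364), np.float64(1.881425871685729))
(array([547.768, -79.731,  70.804]), np.float64(0.0738777537977695), np.float64(0.07590854756339563))
(array([527.131, -21.99 ,  69.898]), np.float64(0.2622694091151128), np.float64(0.28262700725968165))
dist/row 40.34754887016955 twist/row [-0.005  0.004  0.007]
0 [0.168, -0.694, 0.375]
1 [0.167, -0.695, 0.375]
2 [0.167, -0.695, 0.375]
3 [0.166, -0.695, 0.374]
4 [0.165, -0.696, 0.374]
```

```bash
cat > tilt.py <<'E'
from h import *
import sys
np.set_printoptions(precision=2,suppress=True)
def hole(c,u,v):
    y0,x0=int(v)-3,int(u)-3;im=c.img[y0:y0+8,x0:x0+8].astype(float);w=np.clip(im[...,0]-im[...,2]-40,0,None)*(im[...,0]>110)
    yy,xx=np.mgrid[0:8,0:8];r=(xx+x0-u)**2+(yy+y0-v)**2<5.5;w=w*r
    return (w*xx).sum()/w.sum()+x0,(w*yy).sum()/w.sum()+y0
def run(S,T):
    s=lambda x,y:(325+x/4-.5,205+y/4-.5); t=lambda x,y:(270+(x-400)/4-.5,120+y/4-.5)
    for a,b in(((222,152),(621,72)),((80,115),(660,185))):
        A,Bq=hole(S,*s(*a)),hole(T,*t(*b));print(np.array(s(*a)),np.array(A),np.array(t(*b)),np.array(Bq))
        print(" tri clicks",*tri(S,s(*a),T,t(*b))," holes",*tri(S,A,T,Bq))
    A=hole(S,*s(257,86));print("right hole S",A,S.plane(*A,76))
run(*saved("5"))
E
python3 tilt.py
```

```text
[380.  242.5] [379.42 242.5 ] [324.75 137.5 ] [324.69 137.04]
 tri clicks [626.01 -50.6   79.37] 0.7020083636150811 0.7005154145857057  holes [626.13 -51.25  80.19] 0.24313721362234297 0.24193880397925882
[344.5  233.25] [344.   233.26] [334.5  165.75] [334.7  166.03]
 tri clicks [550.17 -75.56  73.06] 0.31038751437243917 0.32008613271100284  holes [549.35 -76.15  72.92] 0.2728493757337332 0.28135999196441686
right hole S (np.float64(388.6875), np.float64(224.8181818181818)) [607.31   7.03  76.  ]
```

>>> carry_out(
  motion=[
    {"linear": [0.17,-0.7,0.2],"twist": [0,0,0],"gripper": 0},
    {"linear": [0.17,-0.7,0.3],"twist": [0,0,0],"gripper": 0},
    {"linear": [0.17,-0.7,0.4],"twist": [0,0,0],"gripper": 0},
    {"linear": [0.17,-0.7,0.4],"twist": [0,0,0],"gripper": 0},
    {"linear": [0.17,-0.7,0.4],"twist": [0,0,0],"gripper": 0},
  ],
)

```text
clock: 11.4
tool_pos: [435.0, 226.3, 118.1]
eef_rot: [-0.001, 0.988, 0.157, -0.0]
ft_force: [1.5, 0.1, 0.3]
opening: -0.1
grip_force: 0.0
```

>>> carry_out(
  motion=[
    {"linear": [0,0,0],"twist": [0,0,0],"gripper": 0},
    {"linear": [0,0,0],"twist": [0,0,0],"gripper": 0},
    {"linear": [0,0,0],"twist": [0,0,0],"gripper": 0},
  ],
)

```text
clock: 11.65
tool_pos: [435.2, 224.4, 118.5]
eef_rot: [-0.001, 0.988, 0.157, -0.001]
ft_force: [-0.3, -0.4, 0.7]
opening: -0.0
grip_force: 0.0
```

```bash
python3 - <<'E'
from h import *
np.set_printoptions(precision=2,suppress=True)
s=arm.get_state();print(s["clock"],s["tool_pos"],s["ft_force"],s["opening"],s["qpos"])
S,T=cams()
for n,c in(("scene",S),("top",T)): np.savez(f"pics/{n}6.npz",img=c.img,intrinsics=c.K,view=c.V)
def w(c,x0,y0,x1,y1):
    im=c.img[y0:y1,x0:x1].astype(float);q=np.clip(im.min(2)-130,0,80);yy,xx=np.mgrid[y0:y1,x0:x1];print((q>0).sum(),end=" ");return np.array([(q*xx).sum(),(q*yy).sum()])/q.sum()
a=tri(S,w(S,376,222,389,239),T,w(T,309,136,325,146)); b=tri(S,w(S,343,216,357,232),T,w(T,316,163,332,173))
print("\n+x conn",a,"-x conn",b);d=a[0]-b[0];print(d,"tilt",np.arctan2(d[2],np.hypot(*d[:2])),"mid",(a[0]+b[0])/2)
import tilt; tilt.run(S,T)
plan([430.5,225.6,84],down(np.radians(18)),1)
E
```

```text
11.65 [435.18 224.43 118.54] [-0.29 -0.39  0.69] -0.04594035770815605 [ 0.21 -0.22 -0.46  1.33  0.    3.03]
91 84 83 78 
+x conn (array([613.94, -27.58,  89.81]), np.float64(0.4574219757346044), np.float64(0.4679745108334937)) -x conn (array([544.7 , -48.54,  79.  ]), np.float64(0.19608468675510438), np.float64(0.2061835416937416))
[69.23 20.97 10.81] tilt 0.14832013186165335 mid [579.32 -38.06  84.4 ]
[380.  242.5] [379.42 242.5 ] [324.75 137.5 ] [324.69 137.04]
 tri clicks [626.01 -50.6   79.37] 0.7020083636150811 0.7005154145857057  holes [626.13 -51.25  80.19] 0.24313721362234297 0.24193880397925882
[344.5  233.25] [344.   233.26] [334.5  165.75] [334.7  166.03]
 tri clicks [550.17 -75.56  73.06] 0.31038751437243917 0.32008613271100284  holes [549.35 -76.15  72.92] 0.2728493757337332 0.28135999196441686
right hole S (np.float64(388.6875), np.float64(224.8181818181818)) [607.31   7.03  76.  ]
[380.  242.5] [379.46 241.79] [324.75 137.5 ] [324.7  137.06]
 tri clicks [626.01 -50.6   79.37] 0.7020083636150811 0.7005154145857057  holes [625.75 -51.08  81.94] 0.3171793475436166 0.3160023620464065
[344.5  233.25] [343.91 233.5 ] [334.5  165.75] [334.71 165.89]
 tri clicks [550.17 -75.56  73.06] 0.31038751437243917 0.32008613271100284  holes [549.62 -76.41  72.58] 0.17351207766252716 0.17875089816595782
right hole S (np.float64(388.55434782608694), np.float64(224.8423913043478)) [607.14   6.78  76.  ]
dist/row 35.45122247788026 twist/row [-0.01  0.   -0.  ]
0 [-0.089, -0.067, 0.7]
```

The holes and connectors give a tilt of about 0.11 rad with the +x end up. That is too close to the 0.14 limit, so I'll regrip the board and shift it about 4.5 mm.

```bash
python3 - <<'E'
from h import *
np.set_printoptions(precision=3,suppress=True)
s=arm.get_state();p=s["tool_pos"]
plan([580.9,-38,200],down(np.radians(18)),8,p0=p+[0,0,0])
E
```

```text
dist/row 38.75269172527939 twist/row [-0.002  0.001 -0.   ]
0 [0.143, 0.734, -0.204]
1 [0.143, 0.734, -0.203]
2 [0.143, 0.734, -0.203]
3 [0.143, 0.734, -0.203]
4 [0.143, 0.734, -0.203]
5 [0.143, 0.734, -0.203]
6 [0.143, 0.734, -0.203]
7 [0.143, 0.734, -0.203]
```

>>> carry_out(
  motion=[
    {"linear": [0.14,0.6,-0.5],"twist": [0,0,0],"gripper": 84},
    {"linear": [0.14,0.6,-0.5],"twist": [0,0,0],"gripper": 84},
    {"linear": [0.14,0.7,-0.4],"twist": [0,0,0],"gripper": 84},
    {"linear": [0.14,0.7,-0.2],"twist": [0,0,0],"gripper": 84},
    {"linear": [0.15,0.75,0],"twist": [0,0,0],"gripper": 84},
  ],
)

```text
clock: 12.17
tool_pos: [523.0, 73.4, 201.9]
eef_rot: [0.0, 0.988, 0.156, 0.002]
ft_force: [0.3, 0.1, 0.4]
opening: 60.7
grip_force: 0.0
```

>>> carry_out(
  motion=[
    {"linear": [0.15,0.75,0],"twist": [0,0,0],"gripper": 84},
    {"linear": [0.15,0.75,0],"twist": [0,0,0],"gripper": 84},
    {"linear": [0.15,0.75,0],"twist": [0,0,0],"gripper": 84},
    {"linear": [0,0,0],"twist": [0,0,0],"gripper": 84},
    {"linear": [0,0,0],"twist": [0,0,0],"gripper": 84},
  ],
)

```text
clock: 12.58
tool_pos: [577.4, -27.1, 197.6]
eef_rot: [-0.001, 0.988, 0.154, -0.001]
ft_force: [-0.8, 0.4, -0.5]
opening: 84.1
grip_force: 0.0
```

```bash
python3 - <<'E'
from h import *
np.set_printoptions(precision=3,suppress=True)
s=arm.get_state();print(s["clock"],s["tool_pos"],s["opening"],s["qpos"])
plan([580.9,-38,115],down(np.radians(18)),1)
E
```

```text
12.5833 [577.448 -27.109 197.649] 84.09735954311365 [-0.273  0.036 -0.08   1.457  0.     2.558]
dist/row 83.435084066897 twist/row [-0.014  0.017 -0.04 ]
0 [0.002, 0.231, 1.653]
```

>>> carry_out(
  motion=[
    {"linear": [0,0.23,0.4],"twist": [0,0,0],"gripper": 84},
    {"linear": [0,0,0.6],"twist": [0,0,0],"gripper": 84},
    {"linear": [0,0,0.5],"twist": [0,0,0],"gripper": 84},
    {"linear": [0,0,0],"twist": [0,0,0],"gripper": 84},
    {"linear": [0,0,0],"twist": [0,0,0],"gripper": 84},
  ],
)

```text
clock: 13.0
tool_pos: [579.2, -34.2, 122.1]
eef_rot: [-0.001, 0.988, 0.157, -0.002]
ft_force: [0.3, 0.2, 1.0]
opening: 83.9
grip_force: 0.0
```

```bash
python3 - <<'E'
from h import *
np.set_printoptions(precision=3,suppress=True)
s=arm.get_state();print(s["clock"],s["tool_pos"],s["opening"],s["qpos"])
plan([580.9,-38,89],down(np.radians(18)),1)
E
```

```text
13.0 [579.196 -34.204 122.062] 83.9219481800509 [-0.284  0.069 -0.184  1.323  0.     2.542]
dist/row 33.322502817548134 twist/row [-0.029  0.037  0.011]
0 [0.011, 0.085, 0.661]
```

>>> carry_out(
  motion=[
    {"linear": [0.01,0.085,0.1],"twist": [-0.02,0.03,0],"gripper": 84},
    {"linear": [0,0,0.2],"twist": [0,0,0],"gripper": 84},
    {"linear": [0,0,0.2],"twist": [0,0,0],"gripper": 84},
    {"linear": [0,0,0.1],"twist": [0,0,0],"gripper": 84},
    {"linear": [0,0,0],"twist": [0,0,0],"gripper": 84},
  ],
)

```text
clock: 13.42
tool_pos: [581.2, -38.2, 90.5]
eef_rot: [-0.0, 0.988, 0.157, -0.001]
ft_force: [-0.1, 0.5, -0.2]
opening: 83.9
grip_force: 0.0
```

>>> carry_out(
  motion=[
    {"linear": [0,0,0],"twist": [0,0,0],"gripper": 84},
    {"linear": [0,0,0],"twist": [0,0,0],"gripper": 84},
  ],
)

```text
clock: 13.58
tool_pos: [582.2, -38.4, 92.4]
eef_rot: [0.0, 0.988, 0.157, 0.001]
ft_force: [0.0, 0.3, -0.7]
opening: 84.4
grip_force: 0.0
```

```bash
python3 - <<'E'
from h import *
np.set_printoptions(precision=3,suppress=True)
s=arm.get_state();print(s["clock"],s["tool_pos"],s["opening"],s["ft_force"])
plan([580.9,-38,89],down(np.radians(18)),1)
E
```

```text
13.5833 [582.225 -38.442  92.44 ] 84.42883574314615 [ 0.015  0.298 -0.661]
dist/row 3.7127795343943246 twist/row [ 0.004 -0.011  0.012]
0 [-0.023, -0.017, 0.069]
```

>>> carry_out(
  motion=[
    {"linear": [-0.02,-0.015,0.06],"twist": [0,0,0],"gripper": 84},
    {"linear": [0,0,0],"twist": [0,0,0],"gripper": 76},
    {"linear": [0,0,0],"twist": [0,0,0],"gripper": 70},
    {"linear": [0,0,0],"twist": [0,0,0],"gripper": 66},
    {"linear": [0,0,0],"twist": [0,0,0],"gripper": 60},
  ],
  newtons=25,
)

```text
clock: 14.0
tool_pos: [581.1, -38.1, 89.6]
eef_rot: [0.0, 0.988, 0.157, 0.001]
ft_force: [-0.9, -0.1, 2.3]
opening: 62.9
grip_force: 26.9
```

>>> carry_out(
  motion=[
    {"linear": [0,0,0],"twist": [0,0,0],"gripper": 60},
    {"linear": [0,0,0],"twist": [0,0,0],"gripper": 60},
    {"linear": [0,0,0],"twist": [0,0,0],"gripper": 60},
  ],
)

```text
clock: 14.25
tool_pos: [581.0, -38.1, 89.5]
eef_rot: [0.0, 0.988, 0.157, 0.001]
ft_force: [-1.8, -0.0, 4.6]
opening: 63.0
grip_force: 27.1
```

```bash
python3 - <<'E'
from h import *
np.set_printoptions(precision=3,suppress=True)
s=arm.get_state();print(s["clock"],s["tool_pos"],s["opening"],s["ft_force"],s["torque"],s["grip_force"]);print(rot(s["eef_rot"]).as_matrix())
E
```

```text
14.25 [581.027 -38.08   89.483] 62.95461638295242 [-1.787 -0.024  4.629] [ 0.098  0.305 -0.006] 27.086148262023926
[[ 0.951  0.31   0.001]
 [ 0.31  -0.951 -0.   ]
 [ 0.001  0.    -1.   ]]
```

>>> carry_out(
  motion=[
    {"linear": [0,0,-0.12],"twist": [0,0,0],"gripper": 60},
    {"linear": [0.12,0,0],"twist": [0,-0.5,0],"gripper": 60},
    {"linear": [0,0,0],"twist": [0,-0.55,0],"gripper": 60},
    {"linear": [0,0,0],"twist": [0,0,0],"gripper": 60},
    {"linear": [0,0,0],"twist": [0,0,0],"gripper": 60},
  ],
)

```text
clock: 14.67
tool_pos: [586.9, -36.0, 94.6]
eef_rot: [0.008, 0.986, 0.157, -0.051]
ft_force: [0.5, -0.2, -1.2]
opening: 62.2
grip_force: 27.8
```

```bash
python3 - <<'E'
from h import *
np.set_printoptions(precision=3,suppress=True)
s=arm.get_state();print(s["clock"],s["tool_pos"],s["opening"],s["ft_force"],s["torque"],s["grip_force"]);M=rot(s["eef_rot"]).as_matrix();print(M)
print("board centre", s["tool_pos"]+M[:,2]*15)
S=Cam(grab_frame("scene"));np.savez("pics/scene7.npz",img=S.img,intrinsics=S.K,view=S.V)
o=Cam(np.load("pics/scene6.npz"))
cv2.imwrite("pics/g8.png",np.hstack([cv2.resize(c.img[205:275,325:425],(400,280),interpolation=2) for c in(o,S)])[:,:,::-1])
def w(c,x0,y0,x1,y1):
    im=c.img[y0:y1,x0:x1].astype(float);q=np.clip(im.min(2)-130,0,80);yy,xx=np.mgrid[y0:y1,x0:x1];print((q>0).sum(),end=" ");return np.array([(q*xx).sum(),(q*yy).sum()])/q.sum()
for c in(o,S): print(w(c,374,214,392,239),w(c,340,208,357,232))
E
```

```text
14.6667 [586.85  -35.983  94.566] 62.1789812350203 [ 0.546 -0.237 -1.171] [ 0.024 -0.13   0.015] 27.758555710315704
[[ 0.945  0.311 -0.099]
 [ 0.309 -0.951 -0.032]
 [-0.104 -0.    -0.995]]
board centre [585.368 -36.461  79.647]
95 83 [382.071 230.411] [350.325 223.568]
47 36 [384.997 231.045] [352.477 221.566]
```

>>> carry_out(
  motion=[
    {"linear": [0.01,0,0.09],"twist": [0,0,0],"gripper": 60},
    {"linear": [0,0,0],"twist": [0,0,0],"gripper": 60},
    {"linear": [0,0,0],"twist": [0,0,0],"gripper": 60},
    {"linear": [0,0,0],"twist": [0,0,0],"gripper": 60},
  ],
)

```text
clock: 15.05
tool_pos: [586.4, -36.3, 90.7]
eef_rot: [0.008, 0.986, 0.157, -0.051]
ft_force: [0.2, 0.4, 0.0]
opening: 62.4
grip_force: 27.7
```

>>> carry_out(
  motion=[
    {"linear": [0,0,0.02],"twist": [0,0,0],"gripper": 60},
    {"linear": [0,0,0],"twist": [0,0,0],"gripper": 60},
    {"linear": [0,0,0],"twist": [0,0,0],"gripper": 60},
  ],
)

```text
clock: 15.3
tool_pos: [586.6, -36.3, 89.8]
eef_rot: [0.008, 0.986, 0.157, -0.051]
ft_force: [0.2, 0.2, -1.0]
opening: 63.1
grip_force: 27.8
```

>>> carry_out(
  motion=[
    {"linear": [0,0,0.015],"twist": [0,0,0],"gripper": 60},
    {"linear": [0,0,0],"twist": [0,0,0],"gripper": 60},
    {"linear": [0,0,0],"twist": [0,0,0],"gripper": 60},
  ],
)

```text
clock: 15.55
tool_pos: [586.6, -36.3, 89.4]
eef_rot: [0.008, 0.986, 0.157, -0.051]
ft_force: [-1.7, -0.0, 4.6]
opening: 62.9
grip_force: 28.2
```

>>> carry_out(
  motion=[
    {"linear": [0,0,0.01],"twist": [0,0,0],"gripper": 60},
    {"linear": [0,0,0],"twist": [0,0,0],"gripper": 60},
    {"linear": [0,0,0],"twist": [0,0,0],"gripper": 60},
  ],
)

```text
clock: 15.8
tool_pos: [586.7, -36.3, 89.3]
eef_rot: [0.009, 0.986, 0.157, -0.051]
ft_force: [-2.8, 0.6, 7.7]
opening: 63.0
grip_force: 28.5
```

>>> carry_out(
  motion=[
    {"linear": [0,0,-0.015],"twist": [0,0,0],"gripper": 60},
    {"linear": [0,0,0],"twist": [0,0,0],"gripper": 60},
    {"linear": [0,0,0],"twist": [0,0,0],"gripper": 60},
  ],
)

```text
clock: 16.05
tool_pos: [586.6, -36.3, 89.4]
eef_rot: [0.008, 0.986, 0.157, -0.051]
ft_force: [-1.6, 0.0, 3.3]
opening: 62.7
grip_force: 28.2
```

>>> carry_out(
  motion=[
    {"linear": [0,0,0],"twist": [0,0,0],"gripper": 64},
    {"linear": [0,0,0],"twist": [0,0,0],"gripper": 66},
    {"linear": [0,0,0],"twist": [0,0,0],"gripper": 70},
    {"linear": [0,0,0],"twist": [0,0,0],"gripper": 76},
    {"linear": [0,0,0],"twist": [0,0,0],"gripper": 82},
  ],
  newtons=20,
)

```text
clock: 16.47
tool_pos: [586.3, -36.2, 88.8]
eef_rot: [0.008, 0.986, 0.157, -0.052]
ft_force: [0.4, 0.1, 0.6]
opening: 82.3
grip_force: 0.0
```

>>> carry_out(
  motion=[
    {"linear": [0,0,0],"twist": [0,0,0],"gripper": 84},
    {"linear": [0.02,0,-0.2],"twist": [0,0,0],"gripper": 84},
    {"linear": [0,0,-0.4],"twist": [0,0,0],"gripper": 84},
    {"linear": [0,0,-0.6],"twist": [0,0.5,0],"gripper": 84},
    {"linear": [0,0,-0.7],"twist": [0,0.55,0],"gripper": 84},
  ],
)

```text
clock: 16.88
tool_pos: [594.9, -32.9, 183.4]
eef_rot: [-0.001, 0.988, 0.157, -0.0]
ft_force: [0.2, -0.4, 1.0]
opening: 84.0
grip_force: 0.0
```

>>> carry_out(
  motion=[
    {"linear": [0,0,-0.5],"twist": [0,0,0],"gripper": 84},
    {"linear": [-0.5,-0.6,0],"twist": [0,0,0],"gripper": 40},
    {"linear": [-0.5,-0.6,0],"twist": [0,0,0],"gripper": 20},
    {"linear": [-0.5,-0.6,0],"twist": [0,0,0],"gripper": 0},
    {"linear": [-0.5,-0.6,0],"twist": [0,0,0],"gripper": 0},
  ],
)

```text
clock: 17.3
tool_pos: [461.6, 50.3, 209.2]
eef_rot: [0.0, 0.988, 0.157, 0.001]
ft_force: [-0.6, 0.0, 1.8]
opening: 37.3
grip_force: 0.0
```

>>> carry_out(
  motion=[
    {"linear": [0.1,-0.7,0],"twist": [0,0,0],"gripper": 0},
    {"linear": [0.1,-0.7,0],"twist": [0,0,0],"gripper": 0},
    {"linear": [0.1,-0.7,0.1],"twist": [0,0,0],"gripper": 0},
    {"linear": [0.1,-0.7,0.2],"twist": [0,0,0],"gripper": 0},
    {"linear": [0,0,0],"twist": [0,0,0],"gripper": 0},
  ],
)

```text
clock: 17.72
tool_pos: [436.4, 193.6, 193.1]
eef_rot: [-0.001, 0.987, 0.159, 0.0]
ft_force: [-0.3, 0.1, 0.3]
opening: -0.2
grip_force: 0.0
```

```bash
python3 - <<'E'
from h import *
np.set_printoptions(precision=3,suppress=True)
s=arm.get_state();print(s["clock"],s["tool_pos"],s["opening"],s["ft_force"],s["qpos"])
S,T=cams()
for n,c in(("scene",S),("top",T)): np.savez(f"pics/{n}8.npz",img=c.img,intrinsics=c.K,view=c.V)
def w(c,x0,y0,x1,y1):
    im=c.img[y0:y1,x0:x1].astype(float);q=np.clip(im.min(2)-130,0,80);yy,xx=np.mgrid[y0:y1,x0:x1];k=cv2.connectedComponents((q>0).astype(np.uint8))[1]
    l=1+np.argmax(np.bincount(k.ravel())[1:]);q=q*(k==l);r=np.array([(q*xx).sum(),(q*yy).sum()])/q.sum();print((q>0).sum(),r,end=" ");return r
o=saved("6")
for S_,T_ in((o[0],o[1]),(S,T)):
    a=tri(S_,w(S_,374,214,394,239),T_,w(T_,307,134,327,148)); b=tri(S_,w(S_,340,210,359,232),T_,w(T_,314,161,334,175))
    d=a[0]-b[0];print("\n+x",a,"-x",b,d,"tilt",np.arctan2(d[2],np.hypot(*d[:2])),"mid",(a[0]+b[0])/2)
plan([431,225.6,85],down(np.radians(18)),1)
E
```

```text
17.7167 [436.449 193.645 193.086] -0.17236895849899916 [-0.291  0.127  0.321] [ 0.142 -0.279 -0.38   1.47   0.002  2.963]
91 [382.279 230.338] 97 [316.264 139.958] 83 [350.325 223.568] 68 [324.738 167.591] 
+x (array([615.439, -28.724,  91.89 ]), np.float64(0.1538224135548446), np.float64(0.15689668374608387)) -x (array([544.379, -49.523,  79.372]), np.float64(0.2078718025089521), np.float64(0.219043569467188)) [71.06  20.799 12.517] tilt 0.1674764013103193 mid [579.909 -39.124  85.631]
74 [385.75  233.892] 86 [315.724 138.491] 85 [353.622 221.238] 70 [323.957 164.139] 
+x (array([622.417, -26.633,  84.089]), np.float64(0.6569101341126847), np.float64(0.6682483691837688)) -x (array([551.638, -47.271,  89.819]), np.float64(0.21115260088098406), np.float64(0.22240828855816663)) [70.779 20.637 -5.73 ] tilt -0.07756770567250054 mid [587.028 -36.952  86.954]
dist/row 114.8265036090761 twist/row [ 0.004 -0.009  0.042]
0 [0.087, -0.719, 2.179]
```

No views left, so I'll measure the tilt numerically: board outline corners and gold holes in both views, before and after.

```bash
cat > q.py <<'E'
from h import *
np.set_printoptions(precision=2,suppress=True)
def quad(c,b):
    x0,y0,x1,y1=b;im=cv2.resize(c.img[y0:y1,x0:x1],None,fx=8,fy=8,interpolation=cv2.INTER_CUBIC).astype(int)
    m=((im[...,1]-im[...,0])>6).astype(np.uint8)
    n,l,s,_=cv2.connectedComponentsWithStats(m);m=(l==1+np.argmax(s[1:,4])).astype(np.uint8)
    h=cv2.convexHull(cv2.findContours(m,0,1)[0][0])
    p=h[:,0].astype(float)
    # lines: cluster hull edge length by direction using the min-area quad guess
    for e in range(4,60):
        a=cv2.approxPolyDP(h,e,True)
        if len(a)<=4:break
    a=a[:,0].astype(float); L=[]
    d=cv2.findContours(m,0,1)[0][0][:,0].astype(float); dense=d
    for i in range(len(a)):
        u,v=a[i],a[(i+1)%len(a)];t=(v-u)/np.linalg.norm(v-u);nrm=np.array([-t[1],t[0]])
        q=dense[(abs((dense-u)@nrm)<7)&((dense-u)@t>.12*np.linalg.norm(v-u))&((dense-u)@t<.88*np.linalg.norm(v-u))]
        vx,vy,px,py=cv2.fitLine(q.astype(np.float32),cv2.DIST_HUBER,0,.01,.01).ravel();L.append((np.array([px,py]),np.array([vx,vy])))
    C=[]
    for i in range(len(L)):
        (p1,d1),(p2,d2)=L[i-1],L[i];k=np.linalg.solve(np.column_stack([d1,-d2]),p2-p1);C.append((p1+k[0]*d1+.5)/8-.5+[x0,y0])
    return np.array(C)
def order(C,c):  # order by world plane projection: ++,+-,--,-+ in (ex,ey)
    W=np.array([c.plane(*p,76)[:2] for p in C]);W=W-W.mean(0);e=np.array([.951,.309]);f=np.array([-.309,.951])
    return [C[np.argmax(W@e*a/45+W@f*b/32)] for a,b in((1,1),(1,-1),(-1,-1),(-1,1))]
def go(S,T):
    a,b=quad(S,(338,206,398,252)),quad(T,(300,128,345,180))
    if len(a)!=4 or len(b)!=4: print(len(a),len(b),a,b);return
    X=[tri(S,p,T,q) for p,q in zip(order(a,S),order(b,T))]
    for x in X: print(x[0],round(x[1],2),end="; ")
    P=np.array([x[0] for x in X]);u=(P[0]+P[1]-P[2]-P[3])/2;v=(P[0]+P[3]-P[1]-P[2])/2
    print("\nlen",np.linalg.norm(u),np.linalg.norm(v),"pitch",u[2]/np.linalg.norm(u),"roll",v[2]/np.linalg.norm(v),"mid",P.mean(0), "pitch +y side",(P[0]-P[3])[2]/90,"-y side",(P[1]-P[2])[2]/90)
if __name__=="__main__":
    for t in("6","8"): go(*saved(t))
E
python3 q.py
```

```text
[612.22   5.87  73.65] 0.24; [629.55 -58.69  83.35] 2.47; [559.09 -74.31  60.83] 4.88; [531.23 -19.69  69.07] 1.3; 
len 79.6376456733408 63.73164133864058 pitch 0.1701538679041873 roll -0.011422696314351485 mid [583.02 -36.71  71.72] pitch +y side 0.05090196012027251 -y side 0.2502236719264408
[617.44   6.54  63.62] 0.31; [632.05 -57.89  73.22] 2.38; [550.13 -83.02  78.66] 0.92; [539.1  -15.95  76.79] 2.48; 
len 84.11170912202527 67.2300362184148 pitch -0.11066351577923711 roll -0.08535459110806287 mid [584.68 -37.58  73.07] pitch +y side -0.1463513011293989 -y side -0.06049530886268665
```

```bash
cat > hl.py <<'E'
from h import *
np.set_printoptions(precision=2,suppress=True)
def peaks(c,b):
    x0,y0,x1,y1=b;im=cv2.resize(c.img[y0:y1,x0:x1],None,fx=6,fy=6,interpolation=cv2.INTER_CUBIC).astype(float)
    R,G,Bl=im[...,0],im[...,1],im[...,2]
    w=np.clip(G-85,0,80)*np.clip(R-95,0,100)*np.clip(135-Bl,0,60)
    n,l,s,ct=cv2.connectedComponentsWithStats((w>3e3).astype(np.uint8));out=[]
    yy,xx=np.mgrid[0:w.shape[0],0:w.shape[1]]
    for i in range(1,n):
        if 20<s[i,4]<700:
            q=w*(l==i);out.append(((q*xx).sum()/q.sum()/6+.5/6-.5+x0,(q*yy).sum()/q.sum()/6+.5/6-.5+y0,s[i,4]))
    return np.array(out)
for t in("6","8"):
    S,T=saved(t);print(t);print("S",peaks(S,(338,206,398,252)).tolist());print("T",peaks(T,(300,128,345,180)).tolist())
    c=np.array([579.5,-38,76]) if t=="6" else np.array([584,-36.8,76]);e=np.array([.951,.309,0]);f=np.array([-.309,.951,0])
    for a,b in((1,1),(1,-1),(-1,-1),(-1,1)): print((a,b),S.proj(c+e*40.5*a+f*27.5*b),T.proj(c+e*40.5*a+f*27.5*b))
E
python3 hl.py
```

```text
6
S [[393.23784918059704, 249.05004492730637, 346.0]]
T [[335.7243694721435, 129.29747629861842, 155.0], [340.3409388177663, 129.57091508219074, 36.0], [314.5783289855968, 143.85860038489074, 137.0], [322.17779708985466, 146.749351151776, 63.0], [305.22358547200963, 150.117176947321, 23.0], [317.4354990306366, 164.93364673136946, 33.0], [299.78724788549124, 167.99951203643462, 22.0]]
(1, 1) [387.73 226.85] [305.03 143.72]
(1, -1) [379.08 244.07] [324.6  137.14]
(-1, -1) [343.62 232.46] [334.76 165.58]
(-1, 1) [353.44 216.2 ] [315.08 172.3 ]
8
S [[375.0778175516657, 237.57912170549122, 384.0], [361.52263528650604, 242.26090963485456, 302.0], [393.2258456749178, 249.06069164530902, 341.0], [379.6372617828193, 250.75995738330994, 311.0]]
T [[335.61524106298873, 129.32062749188486, 179.0], [321.8438364375901, 144.87105872613657, 78.0], [332.01090141871276, 151.56557752315524, 249.0], [304.766311369509, 148.28028100775194, 26.0], [316.75916034814617, 160.54092208214837, 94.0]]
(1, 1) [389.73 227.55] [304.54 142.06]
(1, -1) [381.15 244.84] [324.11 135.49]
(-1, -1) [345.56 233.19] [334.26 163.9 ]
(-1, 1) [355.31 216.86] [314.59 170.62]
```

```bash
python3 - <<'E'
from h import *
S,T=saved("8")
for n,c,u,v in(("S near",S,381,244),("S left",S,346,233),("T near",T,324,136),("T left",T,334,164)):
    print(n,u,v)
    for y in range(v-4,v+6): print(y,' '.join('%3d/%3d/%3d'%tuple(c.img[y,x]) for x in range(u-4,u+5)))
E
```

```text
S near 381 244
240  80/131/ 97  75/134/ 95  94/142/108 141/165/143 194/201/190 226/227/222 236/237/233 236/237/234 219/224/216
241  71/134/ 94  74/134/ 94  91/134/102 125/142/122 158/160/149 187/184/176 205/204/197 208/210/203 180/190/177
242  69/135/ 93  73/133/ 94  87/129/ 96 107/126/105 127/131/116 143/140/130 155/154/143 153/161/147 131/150/129
243  68/134/ 93  70/133/ 92  77/128/ 92  91/126/ 96 106/126/103 114/125/107 117/128/109 111/131/108  98/123/ 94
244  68/135/ 92  69/134/ 92  72/132/ 90  83/130/ 92  93/130/ 95  97/128/ 97  95/127/ 97  90/123/ 92  90/109/ 76
245  65/130/ 89  68/132/ 90  80/133/ 90 103/133/ 89 117/133/ 90 112/134/ 92  94/131/ 91  86/120/ 83  95/100/ 66
246  60/117/ 81  67/124/ 85  90/128/ 87 130/131/ 86 156/135/ 86 147/137/ 89 114/130/ 86  94/112/ 73 103/ 88/ 56
247  56/ 94/ 66  62/105/ 72  87/115/ 77 130/122/ 79 160/128/ 81 153/130/ 83 119/121/ 78  99/ 99/ 63 107/ 76/ 46
248  69/ 80/ 61  73/ 87/ 61  82/ 96/ 64 102/103/ 67 120/110/ 71 115/113/ 73  95/102/ 66  89/ 80/ 50 102/ 64/ 38
249  91/ 81/ 65 101/ 84/ 59 104/ 88/ 57 100/ 91/ 58  93/ 94/ 61  82/ 93/ 61  
[... 2739 characters left out ...]
/ 71 123/ 81/ 46 129/ 75/ 42
164 192/201/204 143/169/161  89/147/112 104/134/ 92 140/127/ 77 115/128/ 88  99/118/ 78 128/ 85/ 55 134/ 73/ 42
165 113/128/119  93/128/105  69/129/ 91  65/117/ 79  84/103/ 69  96/ 98/ 68 106/ 84/ 55 124/ 73/ 34 138/ 77/ 39
166  75/110/ 75 101/109/ 77  99/102/ 69  88/ 86/ 56 103/ 73/ 44 126/ 76/ 42 132/ 75/ 38 135/ 74/ 36 137/ 80/ 45
167 127/107/ 71 151/109/ 68 135/ 98/ 52 106/ 68/ 42 105/ 62/ 28 133/ 73/ 38 143/ 78/ 46 138/ 81/ 43 138/ 83/ 43
168 154/105/ 65 159/109/ 63 133/ 87/ 48  94/ 55/ 29  98/ 55/ 32 122/ 69/ 34 137/ 79/ 38 135/ 75/ 40 133/ 77/ 34
169 159/110/ 63 138/ 93/ 55 106/ 67/ 41  84/ 51/ 27  82/ 47/ 27 101/ 55/ 22 130/ 76/ 43 131/ 78/ 40 129/ 74/ 34
```

```bash
python3 - <<'E'
from h import *
np.set_printoptions(precision=2,suppress=True)
S,T=saved("8")
a=tri(S,(381.35,246.6),T,(324.05,136.35));b=tri(S,(346.65,231.0),T,(334.05,162.95))
d=a[0]-b[0];L=np.hypot(*d[:2]);e=d[:2]/L;m=(a[0]+b[0])/2;print(a,b,L,d[2]/L,"centre",m[:2]+27.3*np.array([-e[1],e[0]]))
for u,v in((390,229),(356,217)):
    for y in range(v-4,v+5): print(y,u-4,' '.join('%3d/%3d'%tuple(S.img[y,x][:2]) for x in range(u-4,u+5)))
for u,v in((304,142),(314,170)):
    for y in range(v-4,v+5): print(y,u-4,' '.join('%3d/%3d'%tuple(T.img[y,x][:2]) for x in range(u-4,u+5)))
E
```

```text
(array([630.9 , -49.94,  69.85]), np.float64(0.30110779386998593), np.float64(0.2982061408307338)) (array([555.5 , -74.23,  82.88]), np.float64(0.1443218987522822), np.float64(0.14868626076906358)) 79.21700949763598 -0.16444017384020065 centre [584.83 -36.1 ]
225 386 136/ 81 139/ 77 139/ 75 137/ 73 135/ 71 131/ 70 128/ 68 125/ 66 124/ 65
226 386 123/ 95 129/ 87 133/ 79 133/ 74 130/ 71 128/ 68 126/ 66 123/ 65 123/ 65
227 386 108/122 117/111 122/ 98 125/ 85 125/ 76 124/ 71 122/ 67 121/ 64 120/ 64
228 386 125/160 132/154 131/137 133/118 132/100 123/ 85 119/ 75 118/ 67 117/ 63
229 386 182/205 190/207 184/192 180/169 165/142 135/115 114/ 93 112/ 75 112/ 64
230 386 229/235 234/237 231/232 226/217 200/186 149/145 111/108 106/ 80 111/ 66
231 386 242/244 245/246 243/244 235/235 204/206 146/156 109/110 107/ 79 111/ 64
232 386 246/247 247/248 244/245 230/234 181/198 126/144 106/ 99 108/ 71 111/ 61
233 386 247/248 246/247 239/241 210/222 150/173 109/121 106/ 84 110/ 65 113/ 60
213 352 139/ 74 140/ 76 137/ 80 135/ 88 134/ 90 134/ 86 132/ 80 130/ 74 130/ 72
214 352 140/ 77 140/ 85 142/105 149/125 
[... 1339 characters left out ...]
/131  81/123  64/137  64/138  66/137  81/137 154/171 238/238
167 310 236/170 175/125 100/120  64/135  68/140  58/133  63/131 114/147 193/196
168 310 235/172 199/150 126/126  81/133 102/138 108/136  77/138  75/131 123/142
169 310 242/186 232/176 158/136 108/126 152/131 172/136 107/141  67/135  73/124
170 310 241/187 239/184 169/128 118/117 137/121 145/123  95/132  65/122  84/120
171 310 230/173 236/181 199/157 147/138 101/122  90/111  95/103 109/103 128/103
172 310 179/130 208/155 218/175 175/135 116/ 94 120/ 99 140/100 157/113 169/114
173 310 138/ 84 158/113 178/132 169/123 154/107 159/108 161/113 160/110 171/120
174 310 132/ 73 128/ 77 126/ 79 121/ 80 119/ 80 139/ 93 144/ 98 138/ 96 146/100
```

```bash
python3 - <<'E'
from h import *
np.set_printoptions(precision=2,suppress=True,linewidth=200)
S6,T6=saved("6")
for n,c,u,v in(("S near",S6,379,242),("S left",S6,344,233),("T near",T6,325,137),("T left",T6,335,166)):
    print(n,u-3,v-3);print(c.img[v-3:v+4,u-3:u+4,0])
for t in("1","6","8"):
    S=saved(t)[0];out=[]
    for y in range(250,258):
        r=S.img[y,350:390].astype(int);sat=r.max(1)-r.min(1);x=np.where(sat<45)[0]
        # subpixel crossings of saturation 45
        k0,k1=x[0],x[-1];l=k0-(45-sat[k0])/(sat[k0-1]-sat[k0]) if k0 else k0;q=k1+(45-sat[k1])/(sat[k1+1]-sat[k1]) if k1<39 else k1
        out.append((350+l,350+q))
    print(t,np.array(out).T)
    for y0 in(366,):
        print(S.img[252:266,y0,:].tolist())
E
```

```text
S near 376 239
[[ 67  72  83  94 102 104  96]
 [ 66  71  86 102 106  94  79]
 [ 66  77 107 136 137 107  82]
 [ 61  77 113 145 144 113  88]
 [ 54  67  91 113 114  95  90]
 [ 62  71  88 102 103  94  97]
 [ 79  92 114 138 141 123 112]]
S left 341 230
[[136 134 128 119 121 133 145]
 [135 130 120 106 100 107 117]
 [132 125 116 109 102  95  94]
 [127 119 124 138 134 106  82]
 [119 112 125 150 148 113  79]
 [111  97 102 121 117  92  70]
 [109  92  82  84  81  70  61]]
T near 322 134
[[185 181 173 164 174 168 132]
 [167 157 133 136 147 161 137]
 [126 109 131 148 132 155 141]
 [113 103 169 196 139 128 130]
 [156 102 135 149 110 105 121]
 [185  97  80  89  71  90 115]
 [205 113  70  67  68  85 111]]
T left 332 163
[[ 81  61  75  89 112 125 127]
 [ 94  80 108 122 111 128 133]
 [101 105 171 186 125 122 127]
 [127 105 170 197 132 115 132]
 [129  81 108 125 119 123 131]
 [ 88  75  87 116 132 133 133]
 [ 90  78  90 102 130 136 131]]
1 [[354.14 354.07 354.04 354.31 354.71 355.32 355.93 356.73]
 [376.21 376.16 376.04 389.   389.   389.   389.   389.  ]]
[[107, 105, 98], [107, 106, 98], [108, 106, 99]
[... 167 characters left out ...]
229, 161, 99]]
6 [[354.14 354.07 354.08 354.31 354.69 355.28 355.89 356.64]
 [377.1  377.03 376.93 389.   389.   389.   389.   389.  ]]
[[106, 104, 97], [106, 104, 97], [107, 105, 98], [107, 105, 98], [107, 105, 98], [106, 104, 97], [107, 105, 97], [109, 104, 96], [116, 103, 91], [125, 99, 77], [137, 95, 64], [146, 97, 60], [162, 107, 65], [182, 122, 73]]
8 [[354.14 354.04 354.08 354.32 354.72 355.31 355.88 356.59]
 [384.2  377.1  376.93 389.   389.   389.   389.   389.  ]]
[[105, 104, 97], [106, 104, 97], [107, 105, 98], [107, 105, 98], [107, 105, 98], [105, 104, 96], [106, 104, 96], [109, 105, 96], [115, 102, 90], [126, 99, 77], [138, 96, 64], [147, 98, 60], [162, 108, 65], [183, 122, 74]]
```

The tin hasn't moved. The board now tilts about −0.16 rad, so the balance point is about 2.8 mm back along −x, which agrees with the measured dome at x≈581. I'll regrip once more.

```bash
python3 - <<'E'
from h import *
np.set_printoptions(precision=3,suppress=True)
S,T=saved("6")
a=tri(S,(379.45,241.65),T,(324.87,137.0));b=tri(S,(344.45,233.85),T,(334.55,165.5));d=a[0]-b[0];L=np.hypot(*d[:2]);e=d[:2]/L;m=(a[0]+b[0])/2;print(a,b,d[2]/L,m[:2]+27.3*np.array([-e[1],e[0]]))
plan([584.3,-36.6,193],down(np.radians(18)),7)
E
```

```text
(array([625.814, -51.417,  82.667]), np.float64(0.3629631865150604), np.float64(0.36167536872182826)) (array([550.794, -76.021,  72.016]), np.float64(0.18853481824259466), np.float64(0.1941034478631454)) 0.13490625126425204 [579.797 -37.779]
dist/row 38.54713111781905 twist/row [ 0.001 -0.001  0.006]
0 [0.194, 0.746, 0.003]
1 [0.195, 0.746, 0.003]
2 [0.195, 0.746, 0.003]
3 [0.196, 0.746, 0.003]
4 [0.196, 0.746, 0.003]
5 [0.196, 0.745, 0.003]
6 [0.197, 0.745, 0.003]
```

>>> carry_out(
  motion=[
    {"linear": [0.2,0.75,0],"twist": [0,0,0],"gripper": 84},
    {"linear": [0.2,0.75,0],"twist": [0,0,0],"gripper": 84},
    {"linear": [0.2,0.75,0],"twist": [0,0,0],"gripper": 84},
    {"linear": [0.2,0.75,0],"twist": [0,0,0],"gripper": 84},
    {"linear": [0.2,0.75,0],"twist": [0,0,0],"gripper": 84},
  ],
)

```text
clock: 18.23
tool_pos: [545.2, 22.9, 194.6]
eef_rot: [0.0, 0.988, 0.156, 0.001]
ft_force: [0.8, 1.5, 0.7]
opening: 60.5
grip_force: 0.0
```

>>> carry_out(
  motion=[
    {"linear": [0.2,0.75,0],"twist": [0,0,0],"gripper": 84},
    {"linear": [0.2,0.75,0],"twist": [0,0,0],"gripper": 84},
    {"linear": [0,0,0],"twist": [0,0,0],"gripper": 84},
    {"linear": [0,0,0],"twist": [0,0,0],"gripper": 84},
  ],
)

```text
clock: 18.57
tool_pos: [586.8, -42.2, 193.6]
eef_rot: [0.0, 0.988, 0.155, 0.0]
ft_force: [-0.6, 1.0, 0.6]
opening: 84.3
grip_force: 0.0
```

```bash
python3 - <<'E'
from h import *
np.set_printoptions(precision=3,suppress=True)
s=arm.get_state();print(s["clock"],s["tool_pos"],s["opening"],s["qpos"])
plan([584.3,-36.6,118],down(np.radians(18)),1)
E
```

```text
18.5667 [586.841 -42.224 193.638] 84.30084801904447 [-0.294  0.065 -0.058  1.448  0.     2.537]
dist/row 75.8896262962398 twist/row [ 0.002 -0.003 -0.035]
0 [-0.014, -0.123, 1.513]
```

>>> carry_out(
  motion=[
    {"linear": [-0.01,-0.12,0.3],"twist": [0,0,-0.03],"gripper": 84},
    {"linear": [0,0,0.6],"twist": [0,0,0],"gripper": 84},
    {"linear": [0,0,0.6],"twist": [0,0,0],"gripper": 84},
    {"linear": [0,0,0],"twist": [0,0,0],"gripper": 84},
    {"linear": [0,0,0],"twist": [0,0,0],"gripper": 84},
  ],
)

```text
clock: 18.98
tool_pos: [582.7, -32.9, 118.3]
eef_rot: [-0.001, 0.987, 0.159, -0.001]
ft_force: [-0.4, -0.4, 1.2]
opening: 84.2
grip_force: 0.0
```

```bash
python3 - <<'E'
from h import *
np.set_printoptions(precision=3,suppress=True)
s=arm.get_state();print(s["clock"],s["tool_pos"],s["opening"])
plan([584.3,-36.6,89.5],down(np.radians(18)),1)
E
```

```text
18.9833 [582.731 -32.887 118.252] 84.15259963313108
dist/row 29.032791128022808 twist/row [-0.013  0.015  0.043]
0 [0.007, 0.081, 0.575]
```

>>> carry_out(
  motion=[
    {"linear": [0.01,0.08,0.1],"twist": [-0.01,0.01,0.04],"gripper": 84},
    {"linear": [0,0,0.2],"twist": [0,0,0],"gripper": 84},
    {"linear": [0,0,0.2],"twist": [0,0,0],"gripper": 84},
    {"linear": [0,0,0.08],"twist": [0,0,0],"gripper": 84},
    {"linear": [0,0,0],"twist": [0,0,0],"gripper": 84},
  ],
)

```text
clock: 19.4
tool_pos: [585.2, -36.8, 88.3]
eef_rot: [0.0, 0.988, 0.157, 0.0]
ft_force: [-1.3, 0.3, -0.2]
opening: 83.9
grip_force: 0.0
```

>>> carry_out(
  motion=[
    {"linear": [0,0,0],"twist": [0,0,0],"gripper": 84},
    {"linear": [0,0,0],"twist": [0,0,0],"gripper": 84},
    {"linear": [0,0,0],"twist": [0,0,0],"gripper": 84},
  ],
)

```text
clock: 19.65
tool_pos: [586.2, -37.0, 90.1]
eef_rot: [0.001, 0.988, 0.157, 0.001]
ft_force: [0.1, -0.4, -1.1]
opening: 83.9
grip_force: 0.0
```

```bash
python3 - <<'E'
from h import *
np.set_printoptions(precision=3,suppress=True)
s=arm.get_state();print(s["clock"],s["tool_pos"],s["opening"])
plan([584.3,-36.6,89.5],down(np.radians(18)),1)
E
```

```text
19.65 [586.198 -37.018  90.121] 83.91457786020636
dist/row 2.0403818178101214 twist/row [ 0.016 -0.024  0.002]
0 [-0.034, -0.02, 0.012]
```

Correct by small steps, then grip.

>>> carry_out(
  motion=[
    {"linear": [-0.03,-0.02,0.02],"twist": [0,0,0],"gripper": 84},
    {"linear": [0,0,0],"twist": [0,0,0],"gripper": 76},
    {"linear": [0,0,0],"twist": [0,0,0],"gripper": 70},
    {"linear": [0,0,0],"twist": [0,0,0],"gripper": 66},
    {"linear": [0,0,0],"twist": [0,0,0],"gripper": 60},
  ],
  newtons=25,
)

```text
clock: 20.07
tool_pos: [584.4, -36.5, 89.0]
eef_rot: [0.001, 0.988, 0.157, 0.001]
ft_force: [0.1, 0.9, 1.2]
opening: 62.6
grip_force: 27.2
```

>>> carry_out(
  motion=[
    {"linear": [0,0,0],"twist": [0,0,0],"gripper": 60},
    {"linear": [0,0,0],"twist": [0,0,0],"gripper": 60},
    {"linear": [0,0,-0.1],"twist": [0,0,0],"gripper": 60},
    {"linear": [0,0,0],"twist": [0,0,0],"gripper": 60},
    {"linear": [0,0,0],"twist": [0,0,0],"gripper": 60},
  ],
)

```text
clock: 20.48
tool_pos: [584.3, -36.6, 93.9]
eef_rot: [0.001, 0.988, 0.157, 0.001]
ft_force: [0.6, -0.1, -0.8]
opening: 63.2
grip_force: 27.7
```

```bash
python3 - <<'E'
from h import *
np.set_printoptions(precision=3,suppress=True,linewidth=200)
s=arm.get_state();print(s["clock"],s["tool_pos"],s["opening"],s["ft_force"],s["torque"]);M=rot(s["eef_rot"]).as_matrix();print(M[:,2])
S=Cam(grab_frame("scene"))
for n,u,v in(("near",381,243),("left",346,229)):
    print(n,u-6,v-6);print(S.img[v-6:v+7,u-6:u+7,0])
E
```

```text
20.4833 [584.319 -36.556  93.85 ] 63.241380866520885 [ 0.561 -0.13  -0.82 ] [-0.018  0.024 -0.017]
[ 0.002 -0.001 -1.   ]
near 375 237
[[124 132 114  83  75 119 188 233 245 247 242 223 162]
 [ 99 100  86  73  80 125 185 228 240 242 234 194 130]
 [ 79  79  74  72  83 116 160 199 223 228 208 157 106]
 [ 70  70  70  71  83 106 131 155 175 182 160 118  96]
 [ 68  69  69  71  79  93 108 121 131 131 113  94  97]
 [ 66  67  68  69  72  78  88  97 102  97  88  91 106]
 [ 63  65  67  67  70  80  95 100  94  85  86  99 113]
 [ 54  59  63  66  73  99 132 138 113  90  94 110 119]
 [ 53  55  57  62  74 111 153 160 129 100 104 116 121]
 [ 66  64  63  66  76 102 134 140 119 104 112 119 121]
 [ 81  81  85  93  96  96 100  98  93 100 113 118 120]
 [ 90  92 104 123 130 121 104  87  81  91 105 112 117]
 [ 93  96 112 138 151 149 133 107  85  80  89 101 111]]
left 340 223
[[ 71  72  71  71  79  93 106 111 118 135 153 147 109]
 [ 72  70  69  69  71  77  84  92 109 134 154 149 112]
 [ 69  68  68  69  69  70  69  76  99 127 145 141 108]
 [ 68  68  68  69  68  66  61  66  89 115 130 127  99]
 [ 68  68  69  69  68  64  58  59  74  94 109 110  87]
 [ 68  69  70  68  66  63  66  68  66  69  80  85  69]
 [ 69  70  70  66  62  65  81  89  76  57  53  55  47]
 [ 70  69  69  63  57  61  82  93  79  53  40  38  33]
 [ 70  70  67  61  53  51  62  69  61  45  36  33  27]
 [ 70  69  66  62  54  48  46  46  43  37  35  33  29]
 [ 69  66  65  62  59  55  50  47  43  39  36  35  31]
 [ 67  66  64  63  62  60  57  55  52  49  44  40  36]
 [ 66  64  63  63  62  61  61  61  61  58  54  49  44]]
```

>>> carry_out(
  motion=[
    {"linear": [-0.1,0,0],"twist": [0,0.5,0],"gripper": 60},
    {"linear": [0,0,0],"twist": [0,0.5,0],"gripper": 60},
    {"linear": [0,0,0],"twist": [0,0.48,0],"gripper": 60},
    {"linear": [0,0,0],"twist": [0,0,0],"gripper": 60},
    {"linear": [0,0,0],"twist": [0,0,0],"gripper": 60},
  ],
)

```text
clock: 20.95
tool_pos: [578.9, -38.2, 93.5]
eef_rot: [-0.011, 0.985, 0.156, 0.073]
ft_force: [0.5, 0.5, -0.2]
opening: 62.6
grip_force: 27.7
```

```bash
python3 - <<'E'
from h import *
np.set_printoptions(precision=3,suppress=True,linewidth=200)
s=arm.get_state();print(s["clock"],s["tool_pos"],s["opening"],s["ft_force"]);M=rot(s["eef_rot"]).as_matrix();print(M[:,2],"centre",s["tool_pos"]+M[:,2]*17.5)
S=Cam(grab_frame("scene"))
for n,u,v in(("near",380,242),("left",345,231)):
    print(n,u-5,v-5);print(S.img[v-5:v+6,u-5:u+6,0])
E
```

```text
20.95 [578.862 -38.191  93.54 ] 62.64783856753284 [ 0.544  0.494 -0.157]
[ 0.141  0.044 -0.989] centre [581.335 -37.413  76.233]
near 375 237
[[ 84  75  79 105 142 176 198 203 185 142  98]
 [ 73  70  75  91 115 135 151 151 136 105  84]
 [ 69  68  71  82  97 111 118 117 103  86  84]
 [ 67  67  69  77  89  98 101  96  87  81  90]
 [ 66  67  70  85 112 126 114  93  80  84  97]
 [ 61  63  70  99 146 168 150 109  85  92 105]
 [ 55  56  64  98 148 174 156 115  93 100 111]
 [ 59  57  61  79 111 130 121  98  97 108 116]
 [ 73  71  73  81  90  95  91  91 103 115 121]
 [ 82  85  91 104 111 109 103 103 113 121 123]
 [ 87  91 104 123 134 134 124 116 117 119 120]]
left 340 226
[[100 114 126 129 125 106  74  41  23  18  18]
 [ 82  99 115 123 115  92  63  40  24  17  18]
 [ 72  83  99 107  97  75  54  37  24  19  20]
 [ 70  75  84  88  82  69  55  38  24  19  23]
 [ 71  72  74  75  81  85  73  47  28  19  22]
 [ 69  69  64  65  80  92  79  52  29  21  22]
 [ 69  66  57  52  61  70  63  44  31  26  24]
 [ 69  65  58  50  47  47  44  38  34  30  28]
 [ 68  65  61  56  52  48  45  42  38  36  34]
 [ 66  64  62  60  59  55  54  52  48  45  42]
 [ 65  64  63  62  61  62  61  60  57  55  53]]
```

>>> carry_out(
  motion=[
    {"linear": [-0.01,0,0.07],"twist": [0,0,0],"gripper": 60},
    {"linear": [0,0,0],"twist": [0,0,0],"gripper": 60},
    {"linear": [0,0,0],"twist": [0,0,0],"gripper": 60},
    {"linear": [0,0,0],"twist": [0,0,0],"gripper": 60},
  ],
)

```text
clock: 21.33
tool_pos: [579.5, -37.9, 89.9]
eef_rot: [-0.011, 0.985, 0.156, 0.074]
ft_force: [-0.1, -0.2, -0.2]
opening: 63.2
grip_force: 27.7
```

>>> carry_out(
  motion=[
    {"linear": [-0.002,0,0.015],"twist": [0,0,0],"gripper": 60},
    {"linear": [0,0,0],"twist": [0,0,0],"gripper": 60},
    {"linear": [0,0,0],"twist": [0,0,0],"gripper": 60},
    {"linear": [0,0,0],"twist": [0,0,0],"gripper": 60},
  ],
)

```text
clock: 21.67
tool_pos: [579.5, -38.0, 89.3]
eef_rot: [-0.011, 0.985, 0.156, 0.074]
ft_force: [-0.3, 1.0, -0.1]
opening: 62.9
grip_force: 27.7
```

>>> carry_out(
  motion=[
    {"linear": [-0.014,0,0.012],"twist": [0,0,0],"gripper": 60},
    {"linear": [0,0,0],"twist": [0,0,0],"gripper": 60},
    {"linear": [0,0,0],"twist": [0,0,0],"gripper": 60},
    {"linear": [0,0,0],"twist": [0,0,0],"gripper": 60},
  ],
)

```text
clock: 22.0
tool_pos: [579.2, -38.3, 89.0]
eef_rot: [-0.011, 0.985, 0.156, 0.074]
ft_force: [0.9, 0.7, 2.6]
opening: 62.8
grip_force: 27.9
```

>>> carry_out(
  motion=[
    {"linear": [-0.002,0,0.012],"twist": [0,0,0],"gripper": 60},
    {"linear": [0,0,0],"twist": [0,0,0],"gripper": 60},
    {"linear": [0,0,0],"twist": [0,0,0],"gripper": 60},
    {"linear": [0,0,0],"twist": [0,0,0],"gripper": 60},
  ],
)

```text
clock: 22.33
tool_pos: [579.3, -38.3, 88.8]
eef_rot: [-0.011, 0.985, 0.156, 0.075]
ft_force: [-1.3, 0.4, 6.3]
opening: 62.6
grip_force: 28.3
```

>>> carry_out(
  motion=[
    {"linear": [-0.008,0,-0.012],"twist": [0,0,0],"gripper": 60},
    {"linear": [0,0,0],"twist": [0,0,0],"gripper": 60},
    {"linear": [0,0,0],"twist": [0,0,0],"gripper": 60},
    {"linear": [0,0,0],"twist": [0,0,0],"gripper": 60},
  ],
)

```text
clock: 22.67
tool_pos: [578.7, -38.5, 88.9]
eef_rot: [-0.011, 0.985, 0.156, 0.074]
ft_force: [-0.6, 0.2, 4.8]
opening: 63.1
grip_force: 28.1
```

>>> carry_out(
  motion=[
    {"linear": [0,0,0],"twist": [0,0,0],"gripper": 64},
    {"linear": [0,0,0],"twist": [0,0,0],"gripper": 66},
    {"linear": [0,0,0],"twist": [0,0,0],"gripper": 70},
    {"linear": [0,0,0],"twist": [0,0,0],"gripper": 76},
    {"linear": [0,0,0],"twist": [0,0,0],"gripper": 82},
  ],
  newtons=20,
)

```text
clock: 23.08
tool_pos: [578.1, -38.3, 88.2]
eef_rot: [-0.011, 0.985, 0.156, 0.074]
ft_force: [0.3, 0.5, 0.4]
opening: 82.0
grip_force: 0.0
```

>>> carry_out(
  motion=[
    {"linear": [0,0,0],"twist": [0,0,0],"gripper": 84},
    {"linear": [0,0,-0.2],"twist": [0,0,0],"gripper": 84},
    {"linear": [0,0,-0.4],"twist": [0,-0.4,0],"gripper": 84},
    {"linear": [0,0,-0.6],"twist": [0,-0.5,0],"gripper": 84},
    {"linear": [0,0,-0.7],"twist": [0,-0.5,0],"gripper": 84},
  ],
)

```text
clock: 23.5
tool_pos: [567.4, -41.2, 183.5]
eef_rot: [-0.0, 0.988, 0.156, 0.003]
ft_force: [-0.6, 0.2, 0.5]
opening: 84.0
grip_force: 0.0
```

>>> carry_out(
  motion=[
    {"linear": [0,0,-0.5],"twist": [0,0,0],"gripper": 84},
    {"linear": [-0.5,-0.6,0],"twist": [0,0,0],"gripper": 40},
    {"linear": [-0.5,-0.6,0],"twist": [0,0,0],"gripper": 20},
    {"linear": [-0.5,-0.6,0],"twist": [0,0,0],"gripper": 0},
    {"linear": [-0.4,-0.6,0],"twist": [0,0,0],"gripper": 0},
  ],
)

```text
clock: 23.92
tool_pos: [439.6, 43.9, 207.4]
eef_rot: [-0.0, 0.988, 0.156, 0.005]
ft_force: [-0.2, 1.0, 1.1]
opening: 36.9
grip_force: 0.0
```

>>> carry_out(
  motion=[
    {"linear": [0.1,-0.7,0],"twist": [0,0,0],"gripper": 0},
    {"linear": [0.1,-0.7,0],"twist": [0,0,0],"gripper": 0},
    {"linear": [0.1,-0.7,0.1],"twist": [0,0,0],"gripper": 0},
    {"linear": [0.1,-0.7,0.2],"twist": [0,0,0],"gripper": 0},
    {"linear": [0,0,0],"twist": [0,0,0],"gripper": 0},
  ],
)

```text
clock: 24.33
tool_pos: [415.0, 187.3, 191.4]
eef_rot: [-0.001, 0.987, 0.159, 0.005]
ft_force: [-0.8, -1.2, -0.9]
opening: 0.1
grip_force: 0.0
```

```bash
python3 - <<'E'
from h import *
np.set_printoptions(precision=3,suppress=True,linewidth=200)
s=arm.get_state();print(s["clock"],s["tool_pos"],s["opening"],s["qpos"])
S,T=cams()
for n,c in(("scene",S),("top",T)): np.savez(f"pics/{n}9.npz",img=c.img,intrinsics=c.K,view=c.V)
for n,c,u,v in(("S near",S,380,244),("S left",S,345,232),("T near",T,324,137),("T left",T,334,165)):
    print(n,u-4,v-4);print(c.img[v-4:v+5,u-4:u+5,0])
plan([431,225.6,85],down(np.radians(18)),1)
E
```

```text
24.3333 [415.047 187.33  191.42 ] 0.06127837282740069 [ 0.134 -0.363 -0.451  1.474  0.002  2.956]
S near 376 240
[[ 66  69  80  97 111 114 108  94  84]
 [ 64  66  81 111 133 126  99  81  86]
 [ 60  64  89 134 164 151 109  84  92]
 [ 55  59  83 127 155 145 108  91 101]
 [ 59  60  74 100 115 106  91  96 108]
 [ 75  79  95 110 108  94  91 104 115]
 [ 88  97 118 136 132 113 105 112 120]
 [ 92 105 129 145 142 127 113 111 116]
 [ 95 111 136 151 150 136 115 102 103]]
S left 341 228
[[134 134 132 124 122 132 148 159 164]
 [135 133 127 115 108 113 123 133 137]
 [135 130 124 123 122 113 104 105 110]
 [132 124 126 147 158 136  99  81  82]
 [124 112 116 147 163 140  95  70  67]
 [118 100  92 108 118 102  76  64  63]
 [118 102  88  81  76  70  63  61  60]
 [122 114 105  95  88  82  75  68  61]
 [124 120 117 113 110 106 100  88  74]]
T near 320 133
[[181 183 183 180 167 150 167 160 119]
 [179 179 183 178 168 163 174 171 127]
 [176 171 163 151 142 128 154 171 137]
 [170 139 116 131 168 149 143 167 145]
 [194 145  94 133 198 174 129 148 137]
 [233 184 100  96 135 114  96 117 124]
 [245 223 130  70  68  69  77  96 119]
 [239 213 135  74  71  75  74  92 120]
 [165 126  83  69  72  70  75  84 109]]
T left 330 161
[[ 73  69  72  74  85 105 123 126 121]
 [ 80  72  71  78  76 102 124 123 121]
 [132  90  70  77  88  95 117 130 129]
 [198 108  70 117 141 118 111 129 135]
 [232 137  85 150 197 156 113 125 135]
 [229 155  85 103 144 134 110 128 140]
 [176 124  79  65  90 112 112 131 136]
 [108  98  86  68  88 116 129 136 141]
 [119 123  97  78  85 104 133 133 130]]
dist/row 116.06499470818417 twist/row [ 0.014 -0.098  0.034]
0 [0.514, -0.707, 2.15]
```

The board is now within about 0.03 rad of level. Next I'll press the treadle.

>>> carry_out(
  motion=[
    {"linear": [0.26,-0.35,0.3],"twist": [0,-0.05,0],"gripper": 0},
    {"linear": [0.25,-0.35,0.5],"twist": [0,-0.05,0.03],"gripper": 0},
    {"linear": [0,0,0.5],"twist": [0,0,0],"gripper": 0},
    {"linear": [0,0,0.5],"twist": [0,0,0],"gripper": 0},
    {"linear": [0,0,0.2],"twist": [0,0,0],"gripper": 0},
  ],
)

```text
clock: 24.85
tool_pos: [430.0, 222.6, 89.4]
eef_rot: [0.001, 0.988, 0.154, -0.002]
ft_force: [-1.1, -0.1, -0.4]
opening: -0.2
grip_force: 0.0
```

>>> carry_out(
  motion=[
    {"linear": [0,0,0],"twist": [0,0,0],"gripper": 0},
    {"linear": [0,0,0],"twist": [0,0,0],"gripper": 0},
    {"linear": [0,0,0],"twist": [0,0,0],"gripper": 0},
  ],
)

```text
clock: 25.1
tool_pos: [432.2, 223.5, 94.0]
eef_rot: [0.001, 0.988, 0.155, 0.001]
ft_force: [-0.2, 0.4, 0.3]
opening: -0.3
grip_force: 0.0
```

>>> carry_out(
  motion=[
    {"linear": [0,0,0.25],"twist": [0,0,0],"gripper": 0},
    {"linear": [0,0,0.1],"twist": [0,0,0],"gripper": 0},
    {"linear": [0,0,0.1],"twist": [0,0,0],"gripper": 0},
    {"linear": [0,0,0.1],"twist": [0,0,0],"gripper": 0},
    {"linear": [0,0,0],"twist": [0,0,0],"gripper": 0},
  ],
)

```text
clock: 25.52
tool_pos: [430.7, 223.8, 64.0]
eef_rot: [0.001, 0.988, 0.155, -0.0]
ft_force: [-0.8, -1.0, 7.0]
opening: 0.4
grip_force: 3.2
```

>>> carry_out(
  motion=[
    {"linear": [0,0,0.1],"twist": [0,0,0],"gripper": 0},
    {"linear": [0,0,0.04],"twist": [0,0,0],"gripper": 0},
    {"linear": [0,0,0],"twist": [0,0,0],"gripper": 0},
    {"linear": [0,0,0],"twist": [0,0,0],"gripper": 0},
  ],
)

```text
clock: 25.85
tool_pos: [431.0, 223.9, 58.0]
eef_rot: [0.001, 0.988, 0.155, 0.0]
ft_force: [-2.2, -1.1, 8.4]
opening: 0.2
grip_force: 4.0
```

>>> carry_out(
  motion=[
    {"linear": [0,0,0.04],"twist": [0,0,0],"gripper": 0},
    {"linear": [0,0,0],"twist": [0,0,0],"gripper": 0},
    {"linear": [0,0,0],"twist": [0,0,0],"gripper": 0},
  ],
)

```text
clock: 26.1
tool_pos: [430.9, 223.9, 56.0]
eef_rot: [0.001, 0.988, 0.155, 0.0]
ft_force: [-3.5, -1.9, 8.2]
opening: -0.2
grip_force: 4.3
```

>>> carry_out(
  motion=[
    {"linear": [0,0,0.02],"twist": [0,0,0],"gripper": 0},
    {"linear": [0,0,0],"twist": [0,0,0],"gripper": 0},
    {"linear": [0,0,0],"twist": [0,0,0],"gripper": 0},
  ],
)

```text
clock: 26.35
tool_pos: [430.9, 223.9, 55.5]
eef_rot: [0.001, 0.988, 0.155, 0.0]
ft_force: [-6.1, -2.8, 13.2]
opening: -0.2
grip_force: 6.4
```

>>> carry_out(
  motion=[
    {"linear": [0,0,0.015],"twist": [0,0,0],"gripper": 0},
    {"linear": [0,0,0],"twist": [0,0,0],"gripper": 0},
    {"linear": [0,0,0],"twist": [0,0,0],"gripper": 0},
    {"linear": [0,0,0],"twist": [0,0,0],"gripper": 0},
  ],
)

```text
clock: 26.68
tool_pos: [430.9, 223.9, 55.2]
eef_rot: [0.001, 0.988, 0.155, 0.0]
ft_force: [-8.9, -2.5, 19.0]
opening: 0.0
grip_force: 9.2
```

>>> carry_out(
  motion=[
    {"linear": [0,0,-0.1],"twist": [0,0,0],"gripper": 0},
    {"linear": [0,0,-0.2],"twist": [0,0,0],"gripper": 0},
    {"linear": [0,0,-0.3],"twist": [0,0,0],"gripper": 0},
    {"linear": [0,0,-0.5],"twist": [0,0,0],"gripper": 0},
    {"linear": [0,0,-0.6],"twist": [0,0,0],"gripper": 0},
  ],
)

```text
clock: 27.1
tool_pos: [429.6, 223.7, 138.2]
eef_rot: [0.001, 0.988, 0.155, -0.002]
ft_force: [1.3, -0.6, 0.4]
opening: -0.1
grip_force: 0.0
```

>>> carry_out(
  motion=[
    {"linear": [0,0,-0.5],"twist": [0,0,0],"gripper": 0},
    {"linear": [0,0,0],"twist": [0,0,0],"gripper": 0},
    {"linear": [0,0,0],"twist": [0,0,0],"gripper": 0},
    {"linear": [0,0,0],"twist": [0,0,0],"gripper": 0},
    {"linear": [0,0,0],"twist": [0,0,0],"gripper": 0},
  ],
)

```text
clock: 27.52
tool_pos: [430.2, 223.8, 162.4]
eef_rot: [0.001, 0.988, 0.155, -0.001]
ft_force: [0.1, -0.2, 0.4]
opening: 0.4
grip_force: 0.0
```

```bash
python3 - <<'E'
from h import *
np.set_printoptions(precision=3,suppress=True,linewidth=200)
s=arm.get_state();print(s["clock"],s["tool_pos"],s["joint_velocities"])
S,T=cams();o=saved("9")[0]
for n,u,v in(("S near",380,244),("S left",345,232)): print(n,u-4,v-4);print(S.img[v-3:v+2,u-3:u+4,0])
def d(b): x0,y0,x1,y1=b;return np.abs(S.img[y0:y1,x0:x1].astype(int)-o.img[y0:y1,x0:x1]).mean()
z=saved("0")[0]
print("board diff",d((335,205,400,262)),"pedal vs start",np.abs(S.img[150:190,385:425].astype(int)-z.img[150:190,385:425]).mean(),"sleeve/small",np.abs(S.img[295:370,300:362].astype(int)-z.img[295:370,300:362]).mean())
E
```

```text
27.5167 [430.184 223.823 162.419] [-0.001  0.003 -0.002 -0.     0.    -0.001]
S near 376 240
[[ 67  80 109 128 120  94  77]
 [ 63  87 128 152 138  99  80]
 [ 58  81 120 140 125  95  88]
 [ 61  78 100 108  97  88  97]
 [ 80  99 117 118 104  97 107]]
S left 341 228
[[135 128 117 109 117 131 142]
 [132 124 116 109 107 110 116]
 [127 124 133 137 120  96  89]
 [118 120 146 158 133  93  73]
 [106 102 126 136 115  82  66]]
board diff 1.2759334233018444 pedal vs start 1.5754166666666667 sleeve/small 0.4278136200716846
```

The holes moved about 0.4 px, so the board may still be rocking or creeping. I'll watch it over time before handing in.

```bash
cat > w.py <<'E'
from h import *
np.set_printoptions(precision=2,suppress=True,linewidth=200)
def pk(c,u,v):
    im=c.img[v-4:v+5,u-4:u+5].astype(float);y,x=np.unravel_index(np.argmax((im[...,0]-im[...,2])[2:7,2:7]*(im[...,1]>100)[2:7,2:7]),(5,5));y+=2;x+=2
    R=im[y-1:y+2,x-1:x+2,0]-im[y-1:y+2,x-1:x+2,2]; f=lambda a:(a[2]-a[0])/(2*(2*a[1]-a[0]-a[2])+1e-9)
    return np.array([u-4+x+f(R.sum(0)),v-4+y+f(R.sum(1))])
if __name__=="__main__":
    for k in range(24):
        S=Cam(grab_frame("scene"));a,b=pk(S,380,242),pk(S,345,232);t=arm.get_state()["clock"]
        if k%2==0: print(round(t,2),a,b,"pitch~",(11.65-(a-b)[1])*.038)
    a,b=[pk(saved("9")[0],*q) for q in((380,242),(345,232))];print("f9",a,b)
E
python3 w.py
```

```text
27.67 [379.86 242.07] [344.41 232.16] pitch~ 0.0657817369092855
27.77 [379.86 242.05] [344.62 232.53] pitch~ 0.08103510520498448
27.87 [379.86 242.05] [344.68 232.57] pitch~ 0.08261235604147603
27.97 [379.88 242.05] [343.98 232.24] pitch~ 0.06986672897188029
28.07 [379.96 242.22] [343.75 231.81] pitch~ 0.04703286052021886
28.17 [380.09 242.37] [344.2  231.77] pitch~ 0.03968316912988129
28.27 [379.98 242.28] [344.42 232.14] pitch~ 0.057346730318877145
28.37 [379.87 242.04] [343.97 232.2 ] pitch~ 0.06851855859996694
28.47 [379.88 242.06] [344.68 232.6 ] pitch~ 0.08323394495421521
28.57 [379.87 242.05] [344.57 232.52] pitch~ 0.08084550264561878
28.67 [379.85 242.07] [344.45 232.21] pitch~ 0.06813616855848838
28.77 [380.09 242.4 ] [343.63 231.79] pitch~ 0.03944099883874761
f9 [380.2  242.49] [344.71 231.67]
```

The board rocks steadily around +0.06 rad with an amplitude of about 0.02, so it is bounded and slow. I'll check roll using the third hole, then hand in if it is safe.

```bash
python3 - <<'E'
from w import *
A=[];img=[]
for k in range(12):
    S,T=cams();A.append([*pk(S,380,242),*pk(S,345,232),*pk(T,324,137),*pk(T,334,165),*pk(T,305,143)]);img.append(S.img)
A=np.array(A);print(A.std(0));m=np.median(A,0)
a=tri(S,m[:2],T,m[4:6]);b=tri(S,m[2:4],T,m[6:8]);print(a,b)
M=np.mean(img,0)[218:234,380:397];print("S right patch rows218 cols380");print(M[...,0].astype(int));print((M[...,0]-M[...,2]).astype(int));print("T right",m[8:])
print(arm.get_state()["clock"],S.proj([607.5,1,76]))
E
```

```text
[0.06 0.1  0.35 0.23 0.02 0.02 0.02 0.01 0.02 0.07]
(array([626.4 , -49.96,  80.68]), np.float64(0.1854385832172722), np.float64(0.18461075478622752)) (array([550.28, -75.12,  76.13]), np.float64(0.001645655705900205), np.float64(0.001696043188099278))
S right patch rows218 cols380
[[127 128 130 133 135 136 137 138 139 140 141 142 142 142 141 140 138]
 [129 131 133 135 137 137 138 139 140 141 142 142 142 141 140 138 135]
 [132 134 135 137 138 139 140 140 142 143 143 142 141 140 138 135 132]
 [133 136 137 138 140 141 141 142 143 143 142 141 139 138 135 132 128]
 [129 133 135 137 139 141 142 142 143 142 141 139 138 135 132 128 125]
 [113 119 124 131 135 138 140 141 141 140 139 137 135 132 128 125 122]
 [ 86  94 105 120 134 139 139 139 138 137 135 134 131 128 126 123 120]
 [ 67  76  98 134 162 169 162 153 146 139 131 127 126 125 123 122 119]
 [ 60  78 121 178 213 221 212 196 177 154 130 117 119 121 121 119 116]
 [ 61  98 160 217 238 241 238 226 198 162 124 106 112 118 119 116 114]
 [ 75 129 196 235 245 246 241 223 181 136 103  98 110 116 116 114 113]
 [101 166 224 242 246 245 235 200 14
[... 804 characters left out ...]
 89  87  85]
 [-14  -9  -2   6  12  18  26  39  56  72  78  82  87  89  88  86  84]
 [-18 -17  -8   1   5   7  10  18  39  58  61  64  77  85  86  85  82]
 [-16 -13  -3   4   4   4   5  14  33  50  45  47  68  82  84  82  81]
 [-14  -7   1   4   3   4   5  13  24  30  28  43  69  81  82  81  80]
 [-11  -1   4   4   3   4   6  11  10   9  22  51  74  80  80  80  79]
 [ -6   2   4   4   3   5  10   9   3   7  33  63  77  80  79  79  79]
 [  0   4   4   4   5   6  10   6   2  19  50  71  78  79  79  79  79]
 [  3   4   3   3   5  10   8   2   8  36  64  76  79  79  79  79  79]
 [  3   4   4   4   6  10   5   3  22  53  72  78  79  79  79  80  81]]
T right [305.01 143.68]
30.0167 [387.08 226.32]
```

```bash
python3 - <<'E'
from h import *
np.set_printoptions(precision=2,suppress=True)
S,T=saved("9")
for q in((389.2,226.6),(388.8,226.8),(388.6,226.4)): print(tri(S,q,T,(305.01,143.5)))
# level top-face point under T right hole, seen in S
for z in(73,75,77,79,81): print(z,S.proj(T.plane(305.01,143.5,z)), "near",S.proj(T.plane(324.2,136.7,z)),"left",S.proj(T.plane(334.1,165.0,z)))
E
```

```text
(array([611.1 ,   1.74,  76.78]), np.float64(0.5651934273003976), np.float64(0.588631929682346))
(array([610.82,   1.4 ,  76.32]), np.float64(0.37720276938493785), np.float64(0.3923010643757415))
(array([610.42,   1.27,  77.42]), np.float64(0.31719807753621854), np.float64(0.32993148574744924))
73 [388.14 228.09] near [380.02 245.27] left [344.81 233.53]
75 [388.02 227.35] near [379.9  244.48] left [344.73 232.77]
77 [387.91 226.6 ] near [379.79 243.69] left [344.66 232.02]
79 [387.79 225.86] near [379.68 242.9 ] left [344.58 231.26]
81 [387.67 225.11] near [379.56 242.11] left [344.5 230.5]
```

Pitch is about 0.06 rad and roll about 0.07, so the total is near 0.09, inside the 0.14 limit. I'll let it settle a few seconds, confirm it isn't growing, and hand in.

```bash
python3 - <<'E'
from w import *
ok=True
for j in range(5):
    P=[]
    for k in range(18):
        S=Cam(grab_frame("scene"));a,b=pk(S,380,242),pk(S,345,232);P.append((11.65-(a-b)[1])*.038)
    P=np.array(P);print(round(arm.get_state()["clock"],2),P.min(),P.mean(),P.max())
if abs(P).max()<.1: print(arm.sign_off())
E
```

```text
30.92 0.0460805516597791 0.06645204682480926 0.08083510223965575
31.82 0.046022222222353686 0.06830614032160955 0.08090224435771128
32.72 0.047149404762033865 0.06671276917609287 0.07832103034564064
33.62 0.06324552912220398 0.06880628418270907 0.07934699074090244
34.52 0.06333333333330037 0.06693168532035608 0.07578888888877296
the job is handed in; nothing more can be done
None
```

Job handed in at 34.5 s: the tin stands on the pad (about 1.6 mm off centre), the board is balanced on its dome at an estimated tilt of 0.1 rad (limit 0.14, estimate good to about 0.03), and the treadle was pressed to its stop at 19 N and came back up; balancing took three placements, and the hand-in returned no verdict.

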